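# Roll the jewellery display bars strip-up and set them on the stand

## Robot

A 6-joint arm with a two-finger parallel gripper is mounted at the origin on the work surface. World frame = base frame: x ahead of the robot, y to its left, z up, the work surface at z = 0. Lengths are in m, angles in rad, forces in N, time in s.
With the tool pointing down it reaches from about 0.25 to 0.725 m from the base axis. Payload 4 kg.
Tool frame: the origin (TCP) lies midway between the tips of the shut fingers; the grasp point (between the pads) lies 19 mm behind it (bot.grip_depth is the distance from the TCP to the grasp point, in m); z points along the fingers, y is the line along which they close (so a half turn about z gives the same grasp; the last joint's range is limited). The gripper opens to 85 mm and grips with 20 to 120 N. Pads are 22 mm wide; open, the fingers measure 114 mm over their backs; the gripper's body (76 mm by 85 mm) begins 54 mm behind the grasp point. The pads swing forward as they close: fully open they stand 13 mm farther back than shut.
Start: joints at [1.298, 0.241, 0.005, 1.335, 0, 1.571], TCP at [0.135, 0.482, 0.231] pointing down, gripper open.
Joint ranges: [-2.72, 2.72], [-1.05, 1.87], [-1.09, 1.28], [-1.99, 2.15], [-1.42, 1.44], [-3.14, 3.14]. Speed limits (rad/s): [2.79, 2.79, 3.14, 3.14, 3.14, 3.14].

## Interface

Orientations are given as a unit quaternion [x, y, z, w].
In Python, from workcell import bot gives the robot as it stands.
- The arm moves only by the shell command python3 -m creep 'ROWS'. ROWS is JSON, one flat list of numbers, 5 for each row, row after row: the shift along the world's x, y, z in m, then the turn about the world's z in rad, then the finger opening in m, from 0 to 0.0854. In form: [x, y, z, twist, claw, x, y, z, twist, claw, ...]. A call has 1 to 10 rows; each row is the pose to reach, as a shift and turn from the pose commanded when the call began; what a row does not reach only later rows make up. A row lasts 1/12 s, in which the tool goes at most 41.7 mm and 7.16 degrees, less where a joint would pass 70% of its speed; a pose out of reach is approached as far as the arm can. A call with a gripper value outside its range is refused whole. The fingers move at their own pace and stop on an object; the grip force is fixed at half the most. Time passes only in rows, so rows that repeat a pose let the fingers close. It gives the time, the measured TCP pose, the force, the opening and the grip force at its end, in the units of the state.
- bot.get_obs(): the state, without advancing time (a new reading comes with each control period).
- bot.camera(name): name is "side" or "top"; returns a dict with "pixels" (384x512x3 uint8, red, green, blue), "camera_matrix" (3x3 intrinsics, pixels), "extrinsics" (4x4, takes a point from world to camera coordinates). Camera axes: x right, y down, z forward; pixel columns grow to the right and rows downward; lengths in m; the calibration is good to about 2 mm. A picture is of the moment at which its call begins. There is no depth.
- bot.job_done(): hands the job in; it is judged then, once.
Trained networks look in the newest picture that a camera, given by its name, has taken for a name from the list of things; names that differ only in an ending like _2 or _b are one class to them, and where a whole thing is asked for, a point or a joint stands for the part that bears it (a point fixed in the world has none). Each returns a list of dicts, best first, with "score" (0 to 1); they miss things now and then, are a little off and sometimes report something else, mostly with a low value. They report only what shows in the picture. A call takes as long as a camera call.
- bot.look_for(camera, thing): "centre" ([column, row] as shares, 0 to 1, of the picture: columns of its width, rows of its height, amid what is visible of it).
- bot.place_of(camera, thing): "centre" ([column, row] as shares, 0 to 1, of the picture: columns of its width, rows of its height: a listed point, or the origin of a listed thing).
The state is a dict: "clock": time; "joint_pos": joint angles; "joint_vel": joint speeds; "tau": joint torques, N m; "eef_pos": TCP position; "tool_rot": TCP orientation; "ft_force": force on the tool from outside, world axes, zero at the start; "ft_torque": the same for the moment, N m; "grip_width": finger opening in m; "grasp_force": force on a finger pad.
Only numpy, scipy, OpenCV 4.12 (cv2) and the standard library are available. Lean on these libraries where they do the work, as an engineer would, in place of code of your own. Each camera call takes 0.05 s, during which the arm holds its last target. There are 200 camera calls.

## Task

Three or four round wooden display bars lie among offcuts in the red parts bin: take each one out, lay it on the felt mat and roll it along the mat until its brass strip faces straight up, then set it on the display stand with the strip still straight up. Each bar lies centred across the supports in a notch of its own, any notch. Leave the offcuts in the bin, and do not disturb the screwdriver and the phone.

Things in the scene. Friction and masses are not known exactly. Their poses are not given: they have to be found in the camera images.
- bar_a: a display bar, all alike: smooth round wooden bar, 28 mm diameter, 120 mm long, about 55 g; a brass strip 8 mm wide with tiny studs (look only, hinders neither rolling nor grip) runs along one side. Origin on the axis at mid-length; x along the bar, z out through the strip. Starts in the bin, strip not up. May be absent. Left at rest on a level surface it stays put.
- bar_b: a display bar, all alike: smooth round wooden bar, 28 mm diameter, 120 mm long, about 55 g; a brass strip 8 mm wide with tiny studs (look only, hinders neither rolling nor grip) runs along one side. Origin on the axis at mid-length; x along the bar, z out through the strip. Starts in the bin, strip not up. May be absent. Left at rest on a level surface it stays put.
- bar_c: a display bar, all alike: smooth round wooden bar, 28 mm diameter, 120 mm long, about 55 g; a brass strip 8 mm wide with tiny studs (look only, hinders neither rolling nor grip) runs along one side. Origin on the axis at mid-length; x along the bar, z out through the strip. Starts in the bin, strip not up. May be absent. Left at rest on a level surface it stays put.
- bar_d: a display bar, all alike: smooth round wooden bar, 28 mm diameter, 120 mm long, about 55 g; a brass strip 8 mm wide with tiny studs (look only, hinders neither rolling nor grip) runs along one side. Origin on the axis at mid-length; x along the bar, z out through the strip. Starts in the bin, strip not up. May be absent. Left at rest on a level surface it stays put.
- bin: fixed red open parts bin, outside 220 (x) by 292 (y) by 30 mm high, walls 6 mm, inner floor 6 mm above the table. Origin: centre of its underside, z up. Bars and offcuts start one deep on its floor, lying along its y, in two columns of three places, about 62 mm apart in x and 136 mm in y; some are empty.
- mat: fixed grey felt mat, 260 (x) by 150 (y) by 4 mm thick, flat on the table. Origin at the centre of its underside, top surface 4 mm above it; a bar lying on it has its axis 18 mm above the origin.
- stand: fixed plywood display stand: base 270 (x) by 110 (y) by 12 mm; 8 mm thick supports at y = -40 and +40 mm carry four pairs of 90 degree V notches open to the top (34 mm wide at the mouth), in a row along x, 62 mm apart, rising 16 mm a step towards +x. A bar lies across a pair, along y, its ends overhanging 16 mm. Origin: centre of the underside; z up.
- offcut_rod: plain wooden dowel offcut, diameter 18 mm, 45 mm long, no brass; origin at its underside as built, mid-length, x along it. Lies in the bin; stays there.
- offcut_block: plain square wooden offcut 44 x 22 x 22 mm; origin at the centre of its underside, x along it. Lies in the bin; stays there.
- screwdriver: bystander: screwdriver lying on the table beyond the mat; leave alone
- phone: bystander: black phone 150 x 72 x 9 mm lying on the table beyond the mat; leave alone
- notch0 (a point): centre of a bar's axis when it lies seated and centred in the stand's lowest notch (56 mm above the table, at x = -93 mm in the stand); axes as the stand's
- notch1 (a point): centre of a bar's axis when it lies seated and centred in the stand's second notch (72 mm above the table, at x = -31 mm in the stand); axes as the stand's
- notch2 (a point): centre of a bar's axis when it lies seated and centred in the stand's third notch (88 mm above the table, at x = 31 mm in the stand); axes as the stand's
- notch3 (a point): centre of a bar's axis when it lies seated and centred in the stand's highest notch (104 mm above the table, at x = 93 mm in the stand); axes as the stand's

How it is judged:
By the outcome, as a careful person would: the job done as asked, in the order asked, and still so for the second after the job is handed in, with the robot touching nothing.
Of bar_a, bar_b, bar_c, bar_d only 3 to 4 are there at a start; the rules pass over those that are not, and their reading is None.
At some moment in a run one of bar_a, bar_b, bar_c, bar_d may be knocked a few centimetres aside while the robot is not near it.
Once in a run the grip may slacken for a moment while it holds something.
It also fails if it takes over 210 s, if anything falls off the work surface, if the arm or the gripper's body presses on something with over 40 N, if the wrist force passes 120 N, or if a joint passes its speed limit or range.

## Working session

There is one attempt and no reset: what is moved stays moved. The work goes in short steps, Python scripts to look and compute and a shell command to move; the robot and the scene stay as the last step left them, time stands still between calls to the robot, and variables do not carry over. Pictures are saved under pics/ and viewed, at most 14 in all, crops included, and the job is handed in when it is done.

```bash
mkdir -p pics; ls; cat > h.py <<'E'
import numpy as np, cv2
from workcell import bot
def snap(name,fn=None,crop=None,scale=1):
    c=bot.camera(name); p=c["pixels"][:,:,::-1].copy()
    if crop: p=p[crop[1]:crop[3],crop[0]:crop[2]]
    if scale!=1: p=cv2.resize(p,None,fx=scale,fy=scale,interpolation=cv2.INTER_CUBIC)
    if fn: cv2.imwrite("pics/"+fn,p)
    return c
def ray(c,uv,z):
    K=np.array(c["camera_matrix"]);E=np.array(c["extrinsics"]);R=E[:3,:3];t=E[:3,3]
    d=R.T@np.linalg.inv(K)@np.array([uv[0],uv[1],1]);o=-R.T@t
    return o+d*(z-o[2])/d[2]
def proj(c,P):
    K=np.array(c["camera_matrix"]);E=np.array(c["extrinsics"])
    q=K@(E[:3,:3]@np.array(P)+E[:3,3]);return q[:2]/q[2]
E
python3 - <<'E'
from h import *
for n in("top","side"):
    c=snap(n,n+"0.png",scale=1.5)
    E=np.array(c["extrinsics"]);print(n,"campos",(-E[:3,:3].T@E[:3,3]).round(3),np.array(c["camera_matrix"]).round(1).tolist(),E[:3,:3].round(2).tolist())
    for t,z in(("bar_a",.02),("bin",0),("mat",0),("stand",0),("offcut_rod",.006),("offcut_block",.006),("notch0",.056),("notch1",.072),("notch2",.088),("notch3",.104),("phone",0),("screwdriver",0)):
        for r in bot.place_of(n,t)[:6]:
            u=np.array(r["centre"])*[512,384]
            print(t,round(r["score"],2),u.round(1),ray(c,u,z).round(4)[:2])
print(bot.get_obs())
E
```

```text
pics
top campos [ 0.462 -0.025  1.442] [[428.5, 0.0, 250.8], [0.0, 428.5, 190.2], [0.0, 0.0, 1.0]] [[-0.02, -1.0, -0.02], [-1.0, 0.02, -0.1], [0.1, 0.02, -1.0]]
bar_a 0.84 [148.1 225.3] [0.4907 0.3507]
bar_a 0.67 [189.2 222.6] [0.497  0.2135]
bar_a 0.63 [149.2 248.9] [0.4128 0.3467]
bin 0.92 [167.1 222.1] [0.5006 0.2916]
bin 0.64 [350.7 250.5] [ 0.395  -0.3205]
mat 0.89 [257.8 219.5] [ 0.5035 -0.0143]
stand 0.65 [341.5 225.4] [ 0.4784 -0.2933]
stand 0.18 [144.2 205.1] [0.5597 0.3697]
offcut_rod 0.4 [146.6 207.9] [0.5496 0.3599]
offcut_block 0.59 [188.3 201.6] [0.568  0.2185]
notch0 0.75 [347.8 246.8] [ 0.4094 -0.3002]
notch0 0.74 [341.6 213.1] [ 0.5173 -0.2847]
notch0 0.7 [337.6 196.3] [ 0.5717 -0.274 ]
notch0 0.69 [346.5 235.8] [ 0.4443 -0.2975]
notch1 0.75 [347.8 246.8] [ 0.41  -0.297]
notch1 0.74 [341.6 213.1] [ 0.5166 -0.2817]
notch1 0.7 [337.6 196.3] [ 0.5704 -0.2711]
notch1 0.69 [346.5 235.8] [ 0.4445 -0.2944]
notch2 0.75 [347.8 246.8] [ 0.4106 -0.2938]
notch2 0.74 [341.6 213.1] [ 0.516  -0.2787]
notch2 0.7 [337.6 196.3] [ 0.5691 -0.2682]
notch2 0.69 [346.5 235.8] [ 0.4447 -0.2
[... 1703 characters left out ...]
, 'joint_pos': array([1.29802323e+00, 2.40551592e-01, 5.00537033e-03, 1.33519220e+00,
       4.03715084e-05, 1.57081742e+00]), 'joint_vel': array([ 1.10116326e-04,  6.90390583e-04,  7.34730173e-05,  1.43310862e-04,
       -1.85778447e-03, -1.14192201e-03]), 'tau': array([-7.42751981e-04, -3.72223306e+01,  2.52684492e+01,  1.27616888e-03,
       -5.72583090e-06,  1.29084088e-05]), 'eef_pos': array([0.13469126, 0.48152256, 0.23133272]), 'tool_rot': array([ 1.35974562e-01,  9.90712328e-01,  3.14294845e-05, -1.60619323e-05]), 'ft_force': array([0.30688361, 0.43784882, 0.72361899]), 'ft_torque': array([ 0.0371862 , -0.00599131,  0.01856844]), 'grasp_force': 0.0, 'grip_width': 0.08547017112576484}
```

View pics/top0.png

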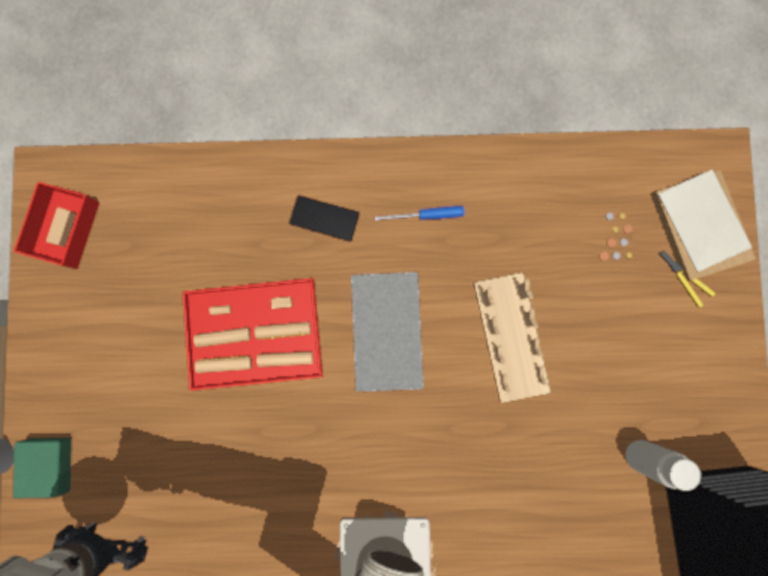

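View pics/side0.png

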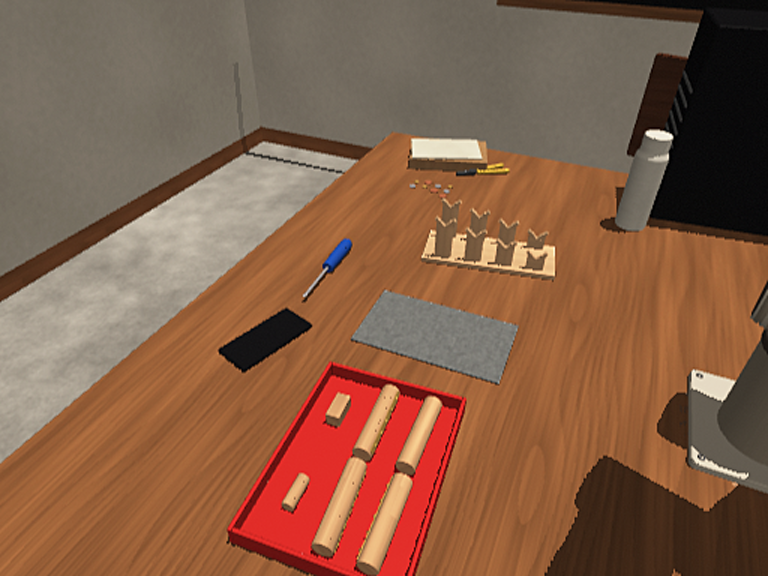

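```bash
cat > m.py <<'E'
from h import *
from scipy.optimize import least_squares
def fit(cs,pts,obs,x0):
    def f(x):
        c_,s_=np.cos(x[2]),np.sin(x[2]);r=[]
        for (n,p,u) in obs:
            P=[x[0]+c_*p[0]-s_*p[1],x[1]+s_*p[0]+c_*p[1],p[2]]
            r+=list((proj(cs[n],P)-u)*(1 if n=="side" else 1.5))
        return r
    s=least_squares(f,x0,loss="soft_l1");return s.x,np.abs(s.fun).mean()
E
python3 - <<'E'
from m import *
T=bot.camera("top");S=bot.camera("side");cs={"top":T,"side":S}
print(bot.grip_depth)
N=[[-.093+.062*i,0,.056+.016*i] for i in range(4)]
obs=[]
for n,us in(("top",[[347.8,246.8],[346.5,235.8],[341.6,213.1],[337.6,196.3]]),("side",[[356.3,160.4],[338.8,152.6],[318.1,146.7],[300.9,137.8]])):
    obs+=[(n,p,np.array(u)) for p,u in zip(N,us)]
x,e=fit(cs,0,obs,[.48,-.285,.2]);print("stand",x.round(4),e)
def rect(n,mask,z):
    m=cv2.morphologyEx(mask.astype(np.uint8),cv2.MORPH_CLOSE,np.ones((5,5)))
    k,l,st,ct=cv2.connectedComponentsWithStats(m)
    return k,l,st,ct
p=T["pixels"].astype(int)
red=(p[...,0]>120)&(p[...,1]<80)&(p[...,2]<80)
cn=max(cv2.findContours(red.astype(np.uint8),0,1)[0],key=cv2.contourArea)
W=np.array([ray(T,q[0],.03)[:2] for q in cn],np.float32);print("bin",cv2.minAreaRect(W*1000))
g=(abs(p[...,0]-p[...,2])<14)&(p[...,0]>70)&(p[...,0]<190)
g[:,:225]=0;g[:,300:]=0;g[:170]=0;g[275:]=0
cn=max(cv2.findContours(g.astype(np.uint8),0,1)[0],key=cv2.contourArea)
W=np.array([ray(T,q[0],.004)[:2] for q in cn],np.float32);print("mat",cv2.minAreaRect(W*1000))
a=T["pixels"][180:262,118:220,::-1];b=S["pixels"][235:384,145:320,::-1]
a=cv2.resize(a,None,fx=4,fy=4,interpolation=2);b=cv2.resize(b,None,fx=3.9,fy=3.9,interpolation=2)
cv2.imwrite("pics/ca.png",a);cv2.imwrite("pics/cb.png",b)
E
```

```text
0.0187
stand [ 0.4806 -0.284   0.1893] 1.7468786495204291
bin ((500.7831726074219, 282.4744567871094), (218.36842346191406, 291.4231262207031), 4.710826873779297)
mat ((500.42108154296875, -13.863662719726562), (254.828369140625, 144.93734741210938), 1.2906215190887451)
```

View pics/cb.png

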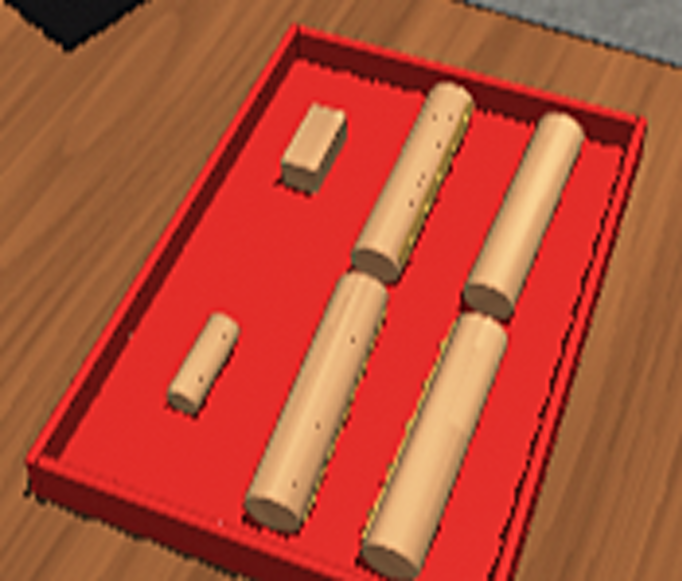

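View pics/ca.png

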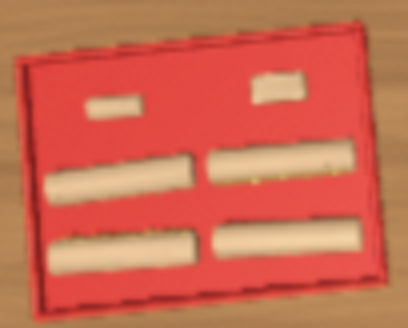

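```bash
cat > bars.py <<'E'
from m import *
T=bot.camera("top");p=T["pixels"].astype(int)
def inbin(u):
    w=ray(T,u,.02)[:2]-[.5008,.2825];a=np.radians(4.7);q=[w@[np.cos(a),np.sin(a)],w@[-np.sin(a),np.cos(a)]]
    return abs(q[0])<.104 and abs(q[1])<.140
w=((p[...,1]>95)).astype(np.uint8)
for v in range(384):
    for u in range(512):
        if w[v,u] and not inbin((u,v)): w[v,u]=0
for cn in cv2.findContours(w,0,1)[0]:
    if cv2.contourArea(cn)<30: continue
    # sub-pixel: moments of mask
    m=np.zeros_like(w);cv2.drawContours(m,[cn],-1,1,-1)
    Q=np.array([ray(T,(u,v),.02)[:2] for v,u in np.argwhere(m)])
    c=Q.mean(0);_,s,V=np.linalg.svd(Q-c);d=V[0]*np.sign(V[0][1])
    print("c",c.round(4),"len",np.ptp((Q-c)@d).round(3),"yawoffset deg",np.degrees(np.arctan2(-d[0],d[1])).round(1))
E
python3 bars.py
python3 -m creep '[0.03,-0.02,0,-0.12,0.045, 0.07,-0.05,0,-0.24,0.045, 0.105,-0.075,0,-0.36,0.045, 0.14,-0.1,0,-0.48,0.045, 0.175,-0.125,0,-0.6,0.045, 0.21,-0.15,0,-0.72,0.045, 0.245,-0.175,0,-0.84,0.045, 0.28,-0.2,0,-0.96,0.045, 0.315,-0.225,0,-1.08,0.045, 0.34,-0.24,0,-1.2,0.045]'
```

```text
c [0.4336 0.3503] len 0.127 yawoffset deg 3.4
c [0.4421 0.2129] len 0.127 yawoffset deg 1.4
c [0.4928 0.3526] len 0.126 yawoffset deg 6.5
c [0.5054 0.2182] len 0.127 yawoffset deg 4.2
c [0.5543 0.3578] len 0.048 yawoffset deg 3.3
c [0.5675 0.2201] len 0.048 yawoffset deg 3.8
clock: 2.28
eef_pos: [0.4716, 0.2426, 0.2316]
tool_rot: [0.674, 0.739, 0.0, -0.0]
ft_force: [0.5, 1.6, 0.8]
grip_width: 0.0451
grasp_force: 0.0
```

```bash
python3 -m creep '[0.031,-0.023,0,-0.02,0.045, 0.031,-0.023,-0.04,-0.02,0.045, 0.031,-0.023,-0.08,-0.02,0.045, 0.031,-0.023,-0.12,-0.02,0.045, 0.031,-0.023,-0.16,-0.02,0.045, 0.031,-0.023,-0.16,-0.02,0.045, 0.031,-0.023,-0.16,-0.02,0.045]'
python3 - <<'E'
from h import *
snap("side","s1.png",crop=(145,150,400,384),scale=2.4)
E
```

```text
clock: 2.87
eef_pos: [0.4993, 0.2204, 0.0696]
tool_rot: [0.679, 0.734, -0.003, -0.001]
ft_force: [0.3, -0.1, 1.1]
grip_width: 0.0448
grasp_force: 0.0
```

View pics/s1.png

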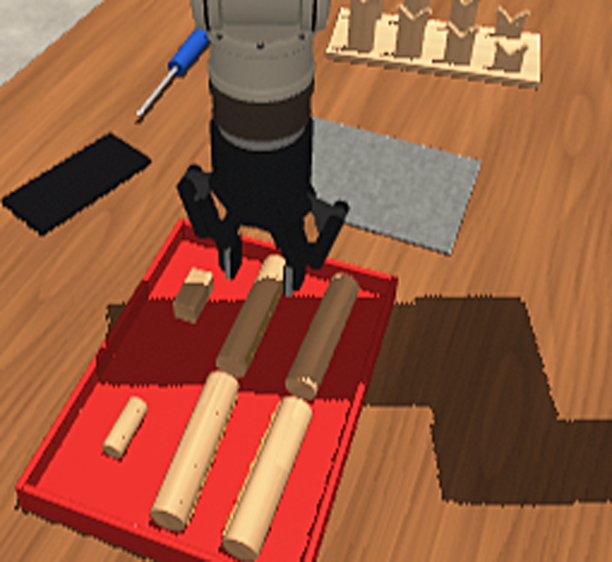

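```bash
python3 -m creep '[0,0,0,0,0.045,0,0,0,0,0.045,0,0,0,0,0.045,0,0,0,0,0.045]'
```

```text
clock: 3.25
eef_pos: [0.5026, 0.222, 0.0733]
tool_rot: [0.679, 0.734, 0.002, 0.001]
ft_force: [0.7, 0.3, -0.1]
grip_width: 0.0452
grasp_force: 0.0
```

```bash
python3 -m creep '[0.003,-0.004,-0.02,0,0.045, 0.003,-0.004,-0.04,0,0.045, 0.003,-0.004,-0.055,0,0.045, 0.003,-0.004,-0.064,0,0.045, 0.003,-0.004,-0.064,0,0.045, 0.003,-0.004,-0.064,0,0.045, 0.003,-0.004,-0.064,0,0.045]'
python3 -m creep '[0,0,0,0,0.03,0,0,0,0,0.02,0,0,0,0,0.02,0,0,0,0,0.02,0,0,0,0,0.02,0,0,0,0,0.02]'
```

```text
clock: 3.83
eef_pos: [0.5053, 0.2178, 0.0084]
tool_rot: [0.679, 0.734, 0.001, 0.0]
ft_force: [-0.2, -1.2, -0.0]
grip_width: 0.045
grasp_force: 0.0
clock: 4.33
eef_pos: [0.5056, 0.2179, 0.0088]
tool_rot: [0.679, 0.734, 0.001, 0.001]
ft_force: [-0.1, 0.3, 6.3]
grip_width: 0.0263
grasp_force: 59.1
```

```bash
python3 -m creep '[0,0,0.02,0,0.02,0,0,0.05,0,0.02,0,-0.02,0.07,-0.02,0.02,-0.01,-0.06,0.07,-0.05,0.02,-0.02,-0.1,0.07,-0.05,0.02,-0.03,-0.14,0.07,-0.05,0.02,-0.04,-0.18,0.07,-0.05,0.02,-0.045,-0.21,0.07,-0.05,0.02,-0.045,-0.232,0.07,-0.05,0.02,-0.045,-0.232,0.06,-0.05,0.02]'
python3 -m creep '[0,0,0,0,0.02,0,0,0,0,0.02,0,0,0,0,0.02]'
```

```text
clock: 5.17
eef_pos: [0.4602, -0.0185, 0.0689]
tool_rot: [0.699, 0.715, 0.001, 0.002]
ft_force: [0.7, 0.9, -1.1]
grip_width: 0.0263
grasp_force: 59.1
clock: 5.42
eef_pos: [0.4593, -0.0142, 0.0674]
tool_rot: [0.697, 0.717, 0.0, -0.0]
ft_force: [-0.3, -0.3, 0.0]
grip_width: 0.0258
grasp_force: 59.1
```

```bash
python3 -m creep '[0,0,-0.03,0,0.02,0,0,-0.05,0,0.02,0,0,-0.06,0,0.02,0,0,-0.06,0,0.02,0,0,-0.06,0,0.02,0,0,-0.06,0,0.033,0,0,-0.06,0,0.033,0,0,-0.06,0,0.033]'
cat > prof.py <<'E'
import sys
from m import *
# profile across bar: args x y z yaw(deg)
def prof(x,y,z,yaw,fn=None):
    a=np.radians(yaw);d=np.array([-np.sin(a),np.cos(a),0]);l=np.array([np.cos(a),np.sin(a),0]);k=np.array([0,0,1.])
    out={};tiles=[]
    for n in("top","side"):
        c=bot.camera(n);im=c["pixels"].astype(np.float32)
        E=np.array(c["extrinsics"]);o=-E[:3,:3].T@E[:3,3];C=np.array([x,y,z])
        v=o-C;v-=d*(v@d);th0=np.degrees(np.arctan2(v@l,v@k)) # view angle from up toward +x
        # cross-section coordinate perpendicular to view
        e=np.cross(d,v/np.linalg.norm(v)); e=e*np.sign(e@l)
        s=np.arange(-.022,.0221,.001);t=np.r_[-.054:-.024:.001,.024:.054:.001] if n=="top" else np.r_[.024:.054:.001]
        P=np.array([[proj(c,C+e*si+d*ti) for si in s] for ti in t],np.float32)
        tex=cv2.remap(im,P[...,0],P[...,1],cv2.INTER_LINEAR)
        tiles.append(cv2.resize(tex[:,:,::-1],(450,200),interpolation=0))
        mm=tex.mean(0)
        out[n]=(th0,s,mm)
        print(n,"view",round(th0,1))
        print(" s ",(s*1000).astype(int).tolist());print(" R ",mm[:,0].astype(int).tolist());print(" B ",mm[:,2].astype(int).tolist())
        print(" B/R",(100*mm[:,2]/mm[:,0]).astype(int).tolist())
    if fn: cv2.imwrite("pics/"+fn,np.vstack(tiles))
    return out
if __name__=="__main__": prof(*map(float,sys.argv[1:5]),fn=sys.argv[5])
E
python3 prof.py 0.459 -0.014 0.018 1.3 p1.png; python3 -c "
from h import *
snap('side','s2.png',crop=(230,150,380,260),scale=5)"
```

```text
clock: 6.08
eef_pos: [0.4599, -0.0144, 0.0079]
tool_rot: [0.697, 0.717, 0.0, 0.0]
ft_force: [-0.3, -0.3, -0.4]
grip_width: 0.0331
grasp_force: 0.0
top view 0.1
 s  [-22, -20, -19, -18, -17, -16, -15, -14, -13, -12, -11, -10, -9, -8, -7, -6, -5, -4, -3, -2, -1, 0, 0, 1, 2, 3, 4, 5, 6, 7, 8, 9, 10, 11, 12, 13, 14, 15, 16, 17, 18, 19, 20, 21, 22]
 R  [184, 186, 188, 190, 192, 194, 195, 196, 196, 196, 196, 196, 195, 194, 194, 193, 192, 191, 190, 189, 188, 187, 186, 185, 183, 181, 180, 177, 177, 177, 177, 179, 180, 182, 185, 187, 189, 189, 190, 190, 190, 190, 189, 189, 189]
 B  [165, 167, 169, 170, 172, 174, 175, 176, 176, 176, 176, 176, 175, 175, 174, 173, 172, 172, 170, 169, 168, 167, 166, 165, 164, 162, 160, 158, 158, 158, 158, 159, 160, 162, 165, 167, 169, 170, 170, 170, 170, 170, 169, 169, 169]
 B/R [89, 89, 89, 89, 89, 89, 89, 89, 89, 89, 89, 89, 89, 89, 89, 89, 89, 89, 89, 89, 89, 89, 89, 89, 89, 89, 89, 89, 89, 89, 89, 89, 89, 89, 89, 89, 89, 89, 89, 89, 89, 89, 89, 89, 89]
side view -13.2
 s  [-22, -20, -19, -18, -17, -16, -15, -14, -13, -12, -11, -10, -9, -8, -7, -6, -5, -4, -3, -2, -1, 0, 0, 1, 2, 3, 4, 5, 6, 7, 8, 9, 10, 11, 12, 13, 14, 15, 16, 17, 18, 19, 20, 21, 22]
 R  [56, 56, 55, 54, 54, 57, 67, 81, 93, 99, 102, 105, 110, 115, 119, 121, 123, 124, 124, 124, 125, 125, 124, 123, 122, 120, 118, 117, 116, 116, 115, 114, 113, 109, 99, 82, 66, 57, 55, 55, 56, 56, 56, 56, 56]
 B  [54, 54, 54, 54, 54, 53, 48, 42, 38, 37, 39, 43, 50, 55, 58, 60, 60, 60, 61, 61, 61, 61, 61, 60, 59, 59, 58, 57, 57, 56, 56, 55, 53, 52, 51, 51, 53, 54, 55, 55, 54, 54, 54, 53, 53]
 B/R [96, 96, 98, 100, 101, 92, 71, 51, 40, 37, 38, 41, 45, 48, 49, 49, 49, 49, 49, 49, 49, 49, 49, 49, 48, 48, 49, 49, 49, 48, 48, 47, 47, 47, 51, 62, 79, 95, 101, 99, 97, 96, 95, 95, 95][ WARN:0@1.058] global loadsave.cpp:1063 imwrite_ Unsupported depth image for selected encoder is fallbacked to CV_8U.
```

View pics/s2.png

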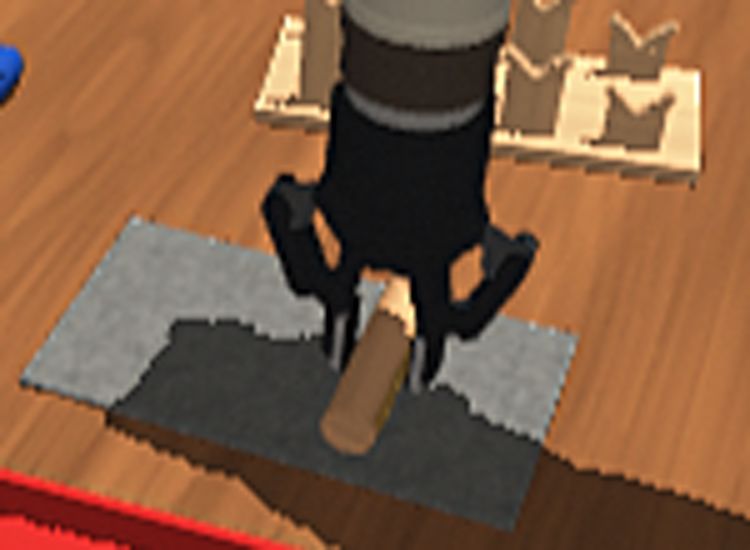

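View pics/p1.png

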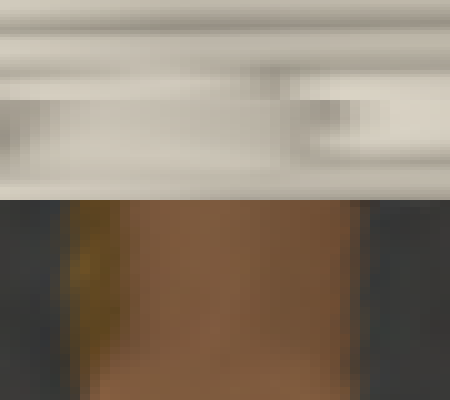

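```bash
cat > strip.py <<'E'
import sys
from m import *
# usage: x y z yaw -> estimates bar centre offset & strip angle from side camera (deg from up, + toward +x)
def strip(x,y,z,yaw,t0=.024,t1=.054,verbose=0):
    a=np.radians(yaw);d=np.array([-np.sin(a),np.cos(a),0]);l=np.array([np.cos(a),np.sin(a),0]);k=np.array([0,0,1.])
    c=bot.camera("side");im=c["pixels"].astype(np.float32)
    E=np.array(c["extrinsics"]);o=-E[:3,:3].T@E[:3,3];C=np.array([x,y,z]);C=C+d*(t0+t1)/2
    v=o-C;v-=d*(v@d);th0=np.degrees(np.arctan2(v@l,v@k));e=np.cross(d,v);e/=np.linalg.norm(e);e*=np.sign(e@l)
    s=np.arange(-.024,.02401,.0005);t=np.arange(-(t1-t0)/2,(t1-t0)/2,.001)
    P=np.array([[proj(c,C+e*si+d*ti) for si in s] for ti in t],np.float32)
    m=cv2.remap(im,P[...,0],P[...,1],cv2.INTER_LINEAR).mean(0)
    q=m[:,2]/m[:,0];s=s*1000
    ins=np.where(q<.72)[0]
    grp=max(np.split(ins,np.where(np.diff(ins)>1)[0]+1),key=len)
    lo,hi=s[grp[0]],s[grp[-1]];mid=(lo+hi)/2;wood=np.median(q[grp])
    w=np.clip(wood-q-.02,0,None);w[:grp[0]]=0;w[grp[-1]+1:]=0
    print("view %.1f edges %.1f %.1f mid %.1f wood %.2f minq %.2f"%(th0,lo,hi,mid,wood,q[grp].min()))
    if verbose: print(" ".join("%d:%d"%(si,100*qi) for si,qi in zip(s[::2],q[::2])))
    # model fit: strip angle phi & amplitude, blurred
    g=np.linspace(-13.9,13.9,279);th=np.degrees(np.arcsin(g/14));best=[]
    so=s-mid; sel=np.abs(so)<12.5
    for ph in np.arange(-120,121,1.):
        i=((np.abs(th+th0-ph)<16.4)*1.);K=np.exp(-.5*((so[:,None]-g)/1.2)**2);f=(K@i)/K.sum(1)
        A=np.c_[f[sel],np.ones(sel.sum())];r,_,_,_=np.linalg.lstsq(A,q[sel],rcond=None)
        best.append((((A@r-q[sel])**2).mean()**.5,ph,r[0]))
    best=[b for b in best if b[2]<-.04];best.sort()
    print("strip",[(round(b[0],4),b[1],round(b[2],2)) for b in best[:3]])
if __name__=="__main__": strip(*map(float,sys.argv[1:5]),verbose=len(sys.argv)>5)
E
python3 strip.py 0.459 -0.014 0.018 1.3
python3 -m creep '[0.002,0,0,0,0.033,0.004,0,0,0,0.033,0.006,0,0,0,0.033,0.008,0,0,0,0.033,0.01,0,0,0,0.033,0.012,0,0,0,0.033,0.014,0,0,0,0.033,0.016,0,0,0,0.033,0.0175,0,0,0,0.033,0.0175,0,0,0,0.033]'
python3 strip.py 0.477 -0.014 0.018 1.3 v
```

```text
view -13.2 edges -16.0 13.5 mid -1.2 wood 0.49 minq 0.37
strip [(np.float64(0.005), np.float64(-72.0), np.float64(-0.12)), (np.float64(0.0053), np.float64(-71.0), np.float64(-0.12)), (np.float64(0.0053), np.float64(-73.0), np.float64(-0.13))]
clock: 7.12
eef_pos: [0.4773, -0.0147, 0.0073]
tool_rot: [0.697, 0.717, 0.0, 0.0]
ft_force: [0.1, -0.5, 0.7]
grip_width: 0.0331
grasp_force: 0.0
view -14.8 edges -16.5 11.5 mid -2.5 wood 0.48 minq 0.41
-24:94 -23:94 -22:96 -20:98 -19:101 -18:102 -17:92 -16:73 -15:57 -14:50 -13:48 -12:48 -11:48 -10:48 -9:48 -8:48 -7:49 -6:49 -5:48 -4:46 -3:44 -2:42 -1:41 0:41 0:41 1:41 2:42 3:45 4:47 5:48 6:48 7:48 8:47 9:48 10:52 11:63 12:80 13:95 14:100 15:99 16:97 17:95 18:95 19:94 20:94 21:94 22:95 23:95 24:94
strip [(np.float64(0.0046), np.float64(-7.0), np.float64(-0.07)), (np.float64(0.0051), np.float64(-6.0), np.float64(-0.07)), (np.float64(0.0053), np.float64(-8.0), np.float64(-0.07))]
```

```bash
python3 -m creep '[-0.0004,0,0,0,0.031,-0.0004,0,0,0,0.03,-0.0004,0,0,0,0.029,-0.0004,0,0,0,0.029,-0.0004,0,0,0,0.029]'
python3 strip.py 0.477 -0.014 0.018 1.3
```

```text
clock: 7.58
eef_pos: [0.4764, -0.0147, 0.0073]
tool_rot: [0.697, 0.717, 0.0, -0.0]
ft_force: [1.0, 0.6, 0.3]
grip_width: 0.0291
grasp_force: 0.0
view -14.8 edges -16.5 11.5 mid -2.5 wood 0.48 minq 0.41
strip [(np.float64(0.0052), np.float64(-7.0), np.float64(-0.07)), (np.float64(0.0052), np.float64(-6.0), np.float64(-0.07)), (np.float64(0.0059), np.float64(-5.0), np.float64(-0.07))]
```

```bash
python3 -m creep '[0.001,0,0,0,0.029,0.002,0,0,0,0.029,0.0025,0,0,0,0.029,0.0025,0,0,0,0.029,0.0025,0,0,0,0.029]'
python3 strip.py 0.478 -0.014 0.018 1.3
```

```text
clock: 8.05
eef_pos: [0.479, -0.0147, 0.0073]
tool_rot: [0.697, 0.717, 0.0, -0.0]
ft_force: [0.0, 0.3, 0.1]
grip_width: 0.029
grasp_force: 0.0
view -14.9 edges -14.5 13.5 mid -0.5 wood 0.48 minq 0.41
strip [(np.float64(0.0047), np.float64(8.0), np.float64(-0.08)), (np.float64(0.0051), np.float64(7.0), np.float64(-0.08)), (np.float64(0.0056), np.float64(9.0), np.float64(-0.08))]
```

```bash
python3 -m creep '[-0.0008,0,0,0,0.029,-0.0016,0,0,0,0.029,-0.0024,0,0,0,0.029,-0.0024,0,0,0,0.029,-0.0024,0,0,0,0.029]'
python3 strip.py 0.477 -0.014 0.018 1.3 v
```

```text
clock: 8.52
eef_pos: [0.4764, -0.0147, 0.0073]
tool_rot: [0.697, 0.717, -0.0, -0.0]
ft_force: [0.5, -0.7, -0.3]
grip_width: 0.029
grasp_force: 0.0
view -14.8 edges -16.0 12.5 mid -1.7 wood 0.48 minq 0.41
-24:95 -23:95 -22:95 -20:97 -19:98 -18:101 -17:101 -16:91 -15:70 -14:56 -13:49 -12:47 -11:48 -10:48 -9:49 -8:49 -7:49 -6:49 -5:49 -4:48 -3:47 -2:44 -1:42 0:41 0:41 1:41 2:41 3:41 4:43 5:46 6:48 7:48 8:48 9:47 10:48 11:51 12:61 13:78 14:93 15:99 16:99 17:97 18:96 19:95 20:95 21:95 22:95 23:95 24:94
strip [(np.float64(0.0048), np.float64(-4.0), np.float64(-0.07)), (np.float64(0.0053), np.float64(-5.0), np.float64(-0.07)), (np.float64(0.0055), np.float64(-3.0), np.float64(-0.07))]
```

```bash
python3 -m creep '[0.0004,0,0,0,0.029,0.0008,0,0,0,0.029,0.0012,0,0,0,0.029,0.0015,0,0,0,0.029,0.0017,0,0,0,0.029,0.0017,0,0,0,0.029]'
python3 strip.py 0.477 -0.014 0.018 1.3
```

```text
clock: 9.07
eef_pos: [0.4783, -0.0147, 0.0073]
tool_rot: [0.697, 0.717, 0.0, -0.0]
ft_force: [0.1, -0.7, -0.3]
grip_width: 0.0289
grasp_force: 0.0
view -14.8 edges -14.5 13.5 mid -0.5 wood 0.48 minq 0.41
strip [(np.float64(0.006), np.float64(3.0), np.float64(-0.07)), (np.float64(0.0062), np.float64(4.0), np.float64(-0.07)), (np.float64(0.0064), np.float64(2.0), np.float64(-0.07))]
```

```bash
python3 -m creep '[-0.001,0,0,0,0.029,-0.001,0,0,0,0.029,-0.001,0,0,0,0.02,-0.001,0,0,0,0.02,-0.001,0,0,0,0.02,-0.001,0,0,0,0.02]'
python3 strip.py 0.477 -0.014 0.018 1.3
```

```text
clock: 9.62
eef_pos: [0.4771, -0.0147, 0.0075]
tool_rot: [0.697, 0.717, -0.0, -0.0]
ft_force: [-0.8, 0.3, 5.2]
grip_width: 0.026
grasp_force: 59.0
view -14.8 edges -15.5 13.0 mid -1.2 wood 0.48 minq 0.42
strip [(np.float64(0.0045), np.float64(-2.0), np.float64(-0.07)), (np.float64(0.0047), np.float64(-3.0), np.float64(-0.07)), (np.float64(0.0053), np.float64(-1.0), np.float64(-0.07))]
```

```bash
python3 -m creep '[0,0,0.02,0,0.02,0,0,0.05,0,0.02,0,0,0.09,0,0.02,0,0,0.12,0,0.02,0,0,0.12,0,0.02]'
cat > st.py <<'E'
from m import *
I={n:cv2.resize(cv2.imread(f"pics/{n}0.png"),(512,384),interpolation=cv2.INTER_AREA) for n in("top","side")}
cs={n:bot.camera(n) for n in("top","side")}
p=I["top"].astype(int)
sub=p[170:280,305:380]
m=((sub[...,2]>175)&(sub[...,0]>100)).astype(np.uint8)
cn=max(cv2.findContours(cv2.morphologyEx(m,cv2.MORPH_CLOSE,np.ones((5,5))),0,1)[0],key=cv2.contourArea)
W=np.array([ray(cs["top"],q[0]+[305,170],.012)[:2] for q in cn],np.float32)*1000;print(cv2.minAreaRect(W))
for n in("top","side"):
  for t in("stand",)+tuple(f"notch{i}" for i in range(4)):
    print(n,t,[(round(r["score"],2),(np.array(r["centre"])*[512,384]).round(1).tolist()) for r in bot.place_of(n,t)[:5]]) if t in("stand","notch0") else 0
def over(X,fn):
    ca,sa=np.cos(X[2]),np.sin(X[2]);tiles=[]
    for n,(x0,y0,x1,y1) in(("top",(300,165,385,280)),("side",(270,120,390,195))):
        f=6 if n=="side" else 4
        im=cv2.resize(I[n][y0:y1,x0:x1],None,fx=f,fy=f,interpolation=cv2.INTER_CUBIC)
        def L(pts,col,cl=True):
            q=[(proj(cs[n],[X[0]+ca*a-sa*b,X[1]+sa*a+ca*b,c])+.5-[x0,y0])*f for a,b,c in pts]
            cv2.polylines(im,[np.int32(q)],cl,col,1)
        L([(-.135,-.055,.012),(.135,-.055,.012),(.135,.055,.012),(-.135,.055,.012)],(255,0,0))
        for i in range(4):
            u=-.093+.062*i;z=.056+.016*i-.0198
            for b in(-.04,.04): L([(u-.017,b,z+.017),(u,b,z),(u+.017,b,z+.017)],(0,0,255),False)
            L([(u,-.04,z),(u,.04,z)],(0,180,0),False)
        tiles.append(im)
    h=max(t.shape[0] for t in tiles);tiles=[cv2.copyMakeBorder(t,0,h-t.shape[0],0,0,0) for t in tiles]
    o=np.hstack(tiles);print(o.shape);cv2.imwrite("pics/"+fn,cv2.resize(o,None,fx=min(1,790/o.shape[1]),fy=min(1,790/o.shape[1])))
import sys
over([float(v) for v in sys.argv[1:4]],sys.argv[4])
E
python3 st.py 0.4806 -0.284 0.189 st1.png
```

```text
clock: 10.08
eef_pos: [0.4819, -0.0148, 0.1334]
tool_rot: [0.697, 0.717, 0.004, 0.004]
ft_force: [1.5, 0.3, -0.4]
grip_width: 0.0263
grasp_force: 59.1
((482.74896240234375, -293.5618591308594), (273.9886474609375, 121.53863525390625), 10.117589950561523)
top stand [(0.95, [340.7, 225.2])]
top notch0 [(0.93, [342.2, 216.0]), (0.91, [345.7, 235.2]), (0.7, [350.0, 247.2]), (0.6, [339.7, 193.8])]
side stand [(0.57, [325.5, 171.6])]
side notch0 [(0.92, [316.4, 147.6]), (0.86, [354.5, 159.1]), (0.86, [340.7, 148.6])]
(460, 1060, 3)
```

View pics/st1.png

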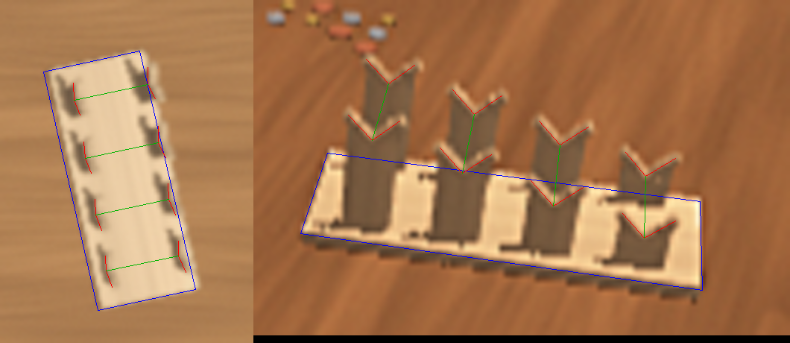

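```bash
cat > endp.py <<'E'
import sys
from m import *
x,y,z,yaw=map(float,sys.argv[1:5]);a=np.radians(yaw);d=np.array([-np.sin(a),np.cos(a),0])
for n in ("side","top"):
    c=bot.camera(n);im=c["pixels"].astype(np.float32)
    for sg in (1,-1):
        if n=="side" and sg<0: continue
        t=np.arange(.03,.085,.0025)
        l=np.array([np.cos(a),np.sin(a),0])
        P=np.array([[proj(c,np.array([x,y,z+.010])+sg*d*ti+l*si) for si in np.arange(-.009,.0091,.002)] for ti in t],np.float32)
        m=cv2.remap(im,P[...,0],P[...,1],cv2.INTER_LINEAR).mean(1)
        print(n,sg," ".join("%d:%d/%d"%(ti*1000,q[0],q[2]) for ti,q in zip(t,m)))
E
python3 endp.py .480 -.0148 .144 1.6
```

```text
side 1 30:94/52 32:92/51 35:95/52 37:104/53 40:113/55 42:119/55 45:125/54 47:130/53 50:134/53 52:134/53 55:132/53 57:133/53 60:133/53 62:135/57 65:139/60 67:143/62 70:144/63 72:144/63 75:142/63 77:144/63 80:145/63 82:148/63 85:150/64
top 1 30:228/207 32:227/207 35:227/207 37:226/206 40:216/196 42:193/173 45:176/157 47:190/170 50:206/186 52:208/187 55:194/174 57:173/154 60:169/150 62:198/178 65:207/186 67:201/181 70:178/157 72:141/114 75:107/67 77:96/44 80:96/43 82:96/42 85:96/43
top -1 30:219/199 32:193/173 35:182/162 37:196/175 40:208/187 42:206/185 45:176/157 47:164/146 50:177/159 52:200/180 55:208/188 57:210/189 60:201/180 62:181/164 65:162/140 67:155/112 70:165/89 72:170/81 75:171/80 77:172/80 80:172/81 82:172/81 85:172/81
```

```bash
python3 -m creep '[-0.01,-0.035,0,0.02,0.02,-0.02,-0.07,0,0.04,0.02,-0.03,-0.105,0,0.06,0.02,-0.042,-0.14,0,0.08,0.02,-0.053,-0.175,0,0.1,0.02,-0.064,-0.21,0,0.12,0.02,-0.075,-0.245,0,0.14,0.02,-0.085,-0.275,0,0.157,0.02,-0.09,-0.288,0,0.157,0.02,-0.09,-0.288,0,0.157,0.02]'
python3 -m creep '[0,0,-0.02,0,0.02,0,0,-0.03,0,0.02,0,0,-0.03,0,0.02,0,0,-0.03,0,0.02,0,0,-0.03,0,0.02]'
```

```text
clock: 11.32
eef_pos: [0.3858, -0.3054, 0.1264]
tool_rot: [0.641, 0.768, -0.0, -0.0]
ft_force: [-0.1, -0.5, -1.3]
grip_width: 0.0261
grasp_force: 61.6
clock: 11.73
eef_pos: [0.3876, -0.302, 0.0975]
tool_rot: [0.638, 0.77, 0.0, -0.0]
ft_force: [-0.1, 0.3, -1.2]
grip_width: 0.0259
grasp_force: 61.6
```

```bash
python3 -m creep '[0.003,-0.001,-0.02,0,0.02,0.003,-0.001,-0.035,0,0.02,0.003,-0.001,-0.043,0,0.02,0.003,-0.001,-0.046,0,0.02,0.003,-0.001,-0.046,0,0.02,0.003,-0.001,-0.046,0,0.02]'
python3 strip.py 0.391 -0.303 0.0625 10.7
python3 -m creep '[0,0,-0.002,0,0.02,0,0,-0.004,0,0.02,0,0,-0.005,0,0.02,0,0,-0.005,0,0.02]'
```

```text
clock: 12.23
eef_pos: [0.3907, -0.3039, 0.052]
tool_rot: [0.639, 0.769, 0.0, 0.0]
ft_force: [-0.2, 0.7, 0.0]
grip_width: 0.0257
grasp_force: 61.6
view 8.9 edges -24.0 24.0 mid 0.0 wood 0.51 minq 0.44
strip [(np.float64(0.0113), np.float64(-11.0), np.float64(-0.05)), (np.float64(0.0113), np.float64(-12.0), np.float64(-0.05)), (np.float64(0.0115), np.float64(-10.0), np.float64(-0.05))]
clock: 12.62
eef_pos: [0.3901, -0.3036, 0.0462]
tool_rot: [0.639, 0.769, -0.0, -0.0]
ft_force: [-0.5, 0.2, -1.0]
grip_width: 0.0259
grasp_force: 61.6
```

```bash
python3 -m creep '[0,0,-0.001,0,0.02,0,0,-0.0015,0,0.02,0,0,-0.0015,0,0.02]'
python3 -c "
from h import *
snap('side','s3.png',crop=(320,110,400,190),scale=7)"
```

```text
clock: 12.87
eef_pos: [0.3906, -0.3037, 0.0455]
tool_rot: [0.639, 0.769, 0.0, 0.0]
ft_force: [-0.6, 1.2, 4.8]
grip_width: 0.0257
grasp_force: 62.5
```

View pics/s3.png

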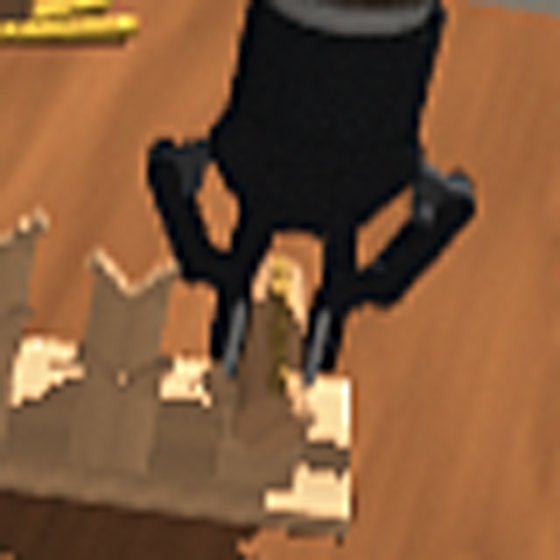

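```bash
python3 -m creep '[0,0,0,0,0.028,0,0,0,0,0.034,0,0,0,0,0.042,0,0,0,0,0.045,0,0,0,0,0.045,0,0,0.02,0,0.045,0,0,0.05,0,0.045,0,0,0.09,0,0.045,0,0.03,0.12,0,0.045,0.005,0.07,0.12,0,0.045]'
python3 -m creep '[0.005,0.04,0,0,0.045,0.01,0.08,0,-0.02,0.045,0.015,0.12,0,-0.04,0.045,0.02,0.16,0,-0.06,0.045,0.03,0.2,0,-0.073,0.045,0.04,0.24,0,-0.073,0.045,0.05,0.28,0,-0.073,0.045,0.06,0.32,0,-0.073,0.045,0.07,0.36,0,-0.073,0.045,0.075,0.4,0,-0.073,0.045]'
python3 -m creep '[0.005,0.04,0,0,0.045,0.01,0.08,0,0,0.045,0.015,0.12,0,0,0.045,0.02,0.16,0,0,0.045,0.022,0.186,0,0,0.045,0.022,0.186,-0.03,0,0.045,0.022,0.186,-0.06,0,0.045,0.022,0.186,-0.09,0,0.045,0.022,0.186,-0.09,0,0.045,0.022,0.186,-0.09,0,0.045]'
python3 bars.py
python3 -c "
from h import *
a=snap('side')['pixels'];b=snap('top')['pixels']
a=cv2.resize(a[110:195,270:390,::-1],None,fx=4,fy=4,interpolation=2);b=cv2.resize(b[170:275,310:375,::-1],None,fx=340/105,fy=340/105,interpolation=2)
b=b[:340];cv2.imwrite('pics/s4.png',np.hstack([a,b]))"
```

```text
clock: 13.75
eef_pos: [0.3988, -0.2374, 0.171]
tool_rot: [0.641, 0.768, 0.001, 0.006]
ft_force: [1.8, 0.4, 0.5]
grip_width: 0.0451
grasp_force: 0.0
clock: 14.58
eef_pos: [0.4709, 0.1685, 0.1648]
tool_rot: [0.666, 0.746, 0.0, 0.0]
ft_force: [0.8, -0.3, 0.2]
grip_width: 0.045
grasp_force: 0.0
clock: 15.42
eef_pos: [0.4906, 0.3512, 0.0729]
tool_rot: [0.666, 0.746, -0.003, -0.001]
ft_force: [-0.4, 0.3, 1.6]
grip_width: 0.045
grasp_force: 0.0
c [0.4103 0.4045] len 0.057 yawoffset deg -78.9
c [0.4339 0.3291] len 0.085 yawoffset deg 7.1
c [0.4425 0.2073] len 0.123 yawoffset deg 0.8
c [0.4966 0.3283] len 0.073 yawoffset deg 8.1
c [0.5204 0.4162] len 0.033 yawoffset deg -77.9
c [0.5553 0.3542] len 0.041 yawoffset deg 6.4
c [0.5675 0.2201] len 0.048 yawoffset deg 3.8
```

View pics/s4.png

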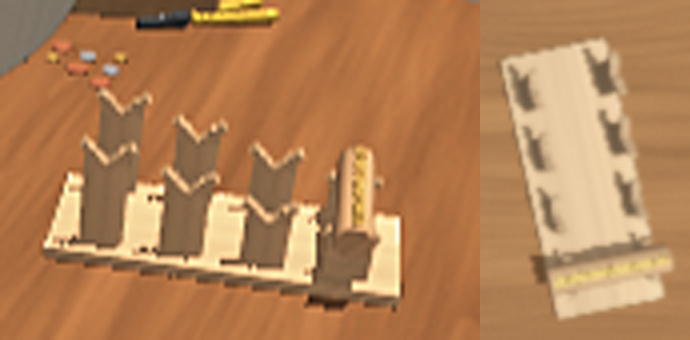

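```bash
cat > pf2.py <<'E'
import sys
from m import *
x,y,z,yaw=map(float,sys.argv[1:5]);ts=[float(v) for v in sys.argv[5:]] or [-.03,.03]
a=np.radians(yaw);d=np.array([-np.sin(a),np.cos(a),0]);l=np.array([np.cos(a),np.sin(a),0])
for n in("top","side"):
    c=bot.camera(n);im=c["pixels"].astype(np.float32)
    E=np.array(c["extrinsics"]);o=-E[:3,:3].T@E[:3,3];C=np.array([x,y,z]);v=o-C;v-=d*(v@d)
    e=np.cross(d,v);e/=np.linalg.norm(e);e*=np.sign(e@l)
    s=np.arange(-.024,.0241,.001);t=np.arange(ts[0],ts[1],.001)
    P=np.array([[proj(c,C+e*si+d*ti) for si in s] for ti in t],np.float32)
    m=cv2.remap(im,P[...,0],P[...,1],cv2.INTER_LINEAR).mean(0)
    print(n,"view %.1f"%np.degrees(np.arctan2(v@l,v[2]))," ".join("%d:%d/%d"%(round(si*1000),q[0],100*q[2]/q[0]) for si,q in zip(s,m)))
E
python3 pf2.py .390 -.303 .056 10.7 -.03 .03
```

```text
top view 5.1 -24:235/70 -23:235/70 -22:235/70 -21:235/70 -20:235/70 -19:235/70 -18:234/70 -17:232/69 -16:229/69 -15:225/68 -14:222/67 -13:219/66 -12:218/65 -11:218/64 -10:219/64 -9:221/63 -8:224/61 -7:226/60 -6:228/58 -5:229/56 -4:230/55 -3:230/54 -2:229/53 -1:227/53 0:223/53 1:219/55 2:216/56 3:213/58 4:210/60 5:208/61 6:204/61 7:200/62 8:195/61 9:187/61 10:178/61 11:169/60 12:160/60 13:152/60 14:147/61 15:144/61 16:143/62 17:142/62 18:143/63 19:146/63 20:149/63 21:154/63 22:164/64 23:177/65 24:193/66
side view 8.9 -24:184/41 -23:185/41 -22:187/42 -21:191/43 -20:196/45 -19:194/45 -18:190/45 -17:186/46 -16:189/46 -15:193/47 -14:197/48 -13:213/51 -12:229/54 -11:244/57 -10:245/56 -9:246/55 -8:244/54 -7:236/48 -6:228/42 -5:221/37 -4:215/37 -3:210/36 -2:202/36 -1:190/37 0:179/38 1:183/43 2:208/49 3:232/54 4:242/55 5:237/54 6:233/53 7:222/51 8:206/50 9:189/49 10:168/49 11:144/48 12:121/48 13:116/50 14:121/52 15:127/54 16:131/54 17:132/53 18:133/53 19:137/49 20:145/45 21:153/42 22:157/41 23:158/40 24:161/40
```

```bash
cat > cen.py <<'E'
import sys
from m import *
z=float(sys.argv[1]);x,y=float(sys.argv[2]),float(sys.argv[3])
cs={}
for n in("top","side"):
    c=bot.camera(n);cs[n]=c
    print(n,[(round(r["score"],2),ray(c,np.array(r["centre"])*[512,384],z)[:2].round(4).tolist()) for f in(bot.place_of,) for r in f(n,"bar_a") if np.hypot(*(ray(c,np.array(r["centre"])*[512,384],z)[:2]-[x,y]))<.05])
E
python3 cen.py .056 .39 -.303
cat > along.py <<'E'
import sys
from m import *
x,y,z,yaw=map(float,sys.argv[1:5]);a=np.radians(yaw);d=np.array([-np.sin(a),np.cos(a),0]);l=np.array([np.cos(a),np.sin(a),0])
for n in("top","side"):
    c=bot.camera(n);im=c["pixels"].astype(np.float32);t=np.arange(-.076,.0761,.002)
    P=np.array([[proj(c,np.array([x,y,z+.014])+d*ti+l*si) for si in np.arange(-.003,.0031,.001)] for ti in t],np.float32)
    m=cv2.remap(im,P[...,0],P[...,1],cv2.INTER_LINEAR).mean(1)
    k=[i for i,ti in enumerate(t) if abs(ti)>.045]
    print(n," ".join("%d:%d/%d"%(round(t[i]*1000),m[i,0],100*m[i,2]/m[i,0]) for i in k))
E
python3 along.py .390 -.303 .056 10.7
```

```text
top [(0.67, [0.3929, -0.3049])]
side [(0.51, [0.3979, -0.3136])]
top -76:178/47 -74:179/48 -72:179/47 -70:180/47 -68:180/48 -66:181/48 -64:184/49 -62:193/53 -60:204/56 -58:213/58 -56:217/55 -54:222/53 -52:226/53 -50:227/54 -48:225/55 -46:219/56 46:223/54 48:233/55 50:233/55 52:230/56 54:228/58 56:222/60 58:206/61 60:176/58 62:155/54 64:148/49 66:150/47 68:154/46 70:158/46 72:164/46 74:169/46 76:175/47
side -76:171/37 -74:171/36 -72:170/36 -70:169/36 -68:168/36 -66:173/37 -64:180/37 -62:187/38 -60:195/38 -58:205/39 -56:216/40 -54:221/40 -52:212/39 -50:203/38 -48:194/38 -46:191/38 46:182/35 48:190/36 50:198/36 52:202/37 54:201/41 56:200/45 58:200/47 60:203/49 62:203/50 64:174/50 66:141/49 68:118/49 70:120/49 72:123/49 74:125/48 76:125/48
```

```bash
python3 -m creep '[0.001,0.001,-0.02,0,0.045,0.001,0.001,-0.04,0,0.045,0.001,0.001,-0.055,0,0.045,0.001,0.001,-0.065,0,0.045,0.001,0.001,-0.065,0,0.045,0.001,0.001,-0.065,0,0.045]'
python3 -m creep '[0,0,0,0,0.03,0,0,0,0,0.02,0,0,0,0,0.02,0,0,0,0,0.02,0,0,0,0,0.02,0,0,0,0,0.02]'
```

```text
clock: 16.47
eef_pos: [0.493, 0.3532, 0.0095]
tool_rot: [0.666, 0.746, -0.001, -0.0]
ft_force: [-0.7, 0.5, -0.2]
grip_width: 0.0452
grasp_force: 0.0
clock: 16.97
eef_pos: [0.4943, 0.3541, 0.0114]
tool_rot: [0.666, 0.746, 0.002, 0.0]
ft_force: [-0.4, 0.8, 6.5]
grip_width: 0.0258
grasp_force: 59.5
```

```bash
python3 -m creep '[0,0,0.02,0,0.02,0,0,0.05,0,0.02,0,-0.02,0.08,0,0.02,0,-0.06,0.08,0,0.02,0,-0.1,0.08,-0.02,0.02,-0.01,-0.14,0.08,-0.04,0.02,-0.02,-0.18,0.08,-0.06,0.02,-0.03,-0.22,0.08,-0.086,0.02,-0.035,-0.26,0.08,-0.086,0.02,-0.04,-0.3,0.08,-0.086,0.02]'
python3 -m creep '[0,-0.03,0,0,0.02,0,-0.06,0,0,0.02,0,-0.067,-0.02,0,0.02,0,-0.067,-0.05,0,0.02,0,-0.067,-0.07,0,0.02,0,-0.067,-0.075,0,0.02,0,-0.067,-0.075,0,0.02,0,-0.067,-0.075,0,0.02,0,-0.067,-0.075,0,0.02]'
```

```text
clock: 17.8
eef_pos: [0.452, 0.0516, 0.0898]
tool_rot: [0.698, 0.716, -0.0, -0.0]
ft_force: [0.5, 0.1, -0.3]
grip_width: 0.0262
grasp_force: 59.2
clock: 18.55
eef_pos: [0.4545, -0.0135, 0.016]
tool_rot: [0.698, 0.716, 0.001, 0.001]
ft_force: [-0.1, 0.8, 0.3]
grip_width: 0.0259
grasp_force: 59.2
```

Lower the rest, open slightly, measure strip.

```bash
python3 -m creep '[0,0,-0.003,0,0.02,0,0,-0.0065,0,0.02,0,0,-0.0065,0,0.02,0,0,-0.0065,0,0.028,0,0,-0.0085,0,0.03,0,0,-0.0085,0,0.03,0,0,-0.0085,0,0.03]'
python3 strip.py .454 -.014 .018 1.6 v; python3 endp.py .454 -.0135 .018 1.6|head -1
```

```text
clock: 19.13
eef_pos: [0.4529, -0.0136, 0.0061]
tool_rot: [0.698, 0.716, -0.0, -0.0]
ft_force: [0.9, 0.4, -0.3]
grip_width: 0.0296
grasp_force: 0.0
view -12.5 edges -16.5 12.5 mid -2.0 wood 0.49 minq 0.46
-24:94 -23:95 -22:95 -20:97 -19:100 -18:102 -17:95 -16:75 -15:55 -14:46 -13:45 -12:47 -11:48 -10:48 -9:48 -8:48 -7:48 -6:48 -5:49 -4:49 -3:49 -2:49 -1:49 0:48 0:48 1:48 2:49 3:49 4:48 5:48 6:48 7:48 8:48 9:47 10:47 11:49 12:57 13:72 14:89 15:99 16:99 17:97 18:96 19:96 20:96 21:95 22:94 23:94 24:94
strip [(np.float64(0.0037), np.float64(-87.0), np.float64(-0.06)), (np.float64(0.0037), np.float64(-86.0), np.float64(-0.05)), (np.float64(0.0037), np.float64(-85.0), np.float64(-0.05))]
side 1 30:119/58 32:118/57 35:117/57 37:118/57 40:117/57 42:117/57 45:117/57 47:117/56 50:116/57 52:119/58 55:123/60 57:125/61 60:126/62 62:128/62 65:127/62 67:125/62 70:122/61 72:119/61 75:111/60 77:95/58 80:72/55 82:56/54 85:55/54
```

```bash
python3 -m creep '[0,-0.006,0,0,0.03,0.002,-0.006,0,0,0.03,0.004,-0.006,0,0,0.03,0.006,-0.006,0,0,0.03,0.008,-0.006,0,0,0.03,0.01,-0.006,0,0,0.03,0.012,-0.006,0,0,0.03,0.014,-0.006,0,0,0.03,0.016,-0.006,0,0,0.03,0.018,-0.006,0,0,0.03]'
python3 -m creep '[0.001,0,0,0,0.03,0.001,0,0,0,0.03,0.001,0,0,0,0.03]'
python3 strip.py .472 -.019 .018 1.6; python3 endp.py .473 -.0195 .018 1.6|head -1
```

```text
clock: 20.12
eef_pos: [0.4714, -0.0196, 0.0063]
tool_rot: [0.698, 0.716, 0.0, -0.0]
ft_force: [-0.1, 0.6, 0.3]
grip_width: 0.0301
grasp_force: 0.0
clock: 20.37
eef_pos: [0.4722, -0.0197, 0.0063]
tool_rot: [0.698, 0.716, -0.0, -0.0]
ft_force: [0.3, 0.3, -0.2]
grip_width: 0.0302
grasp_force: 0.0
view -14.0 edges -15.0 13.0 mid -1.0 wood 0.49 minq 0.37
strip [(np.float64(0.0062), np.float64(-56.0), np.float64(-0.12)), (np.float64(0.0066), np.float64(-55.0), np.float64(-0.12)), (np.float64(0.0072), np.float64(-57.0), np.float64(-0.12))]
side 1 30:115/56 32:116/57 35:115/56 37:115/56 40:115/56 42:115/56 45:115/56 47:114/56 50:114/55 52:113/55 55:113/55 57:114/56 60:116/57 62:119/58 65:123/60 67:125/61 70:124/61 72:119/60 75:118/60 77:120/62 80:116/63 82:106/61 85:85/57
```

```bash
python3 -m creep '[0.002,0,0,0,0.03,0.004,0,0,0,0.03,0.006,0,0,0,0.03,0.008,0,0,0,0.03,0.01,0,0,0,0.03,0.0115,0,0,0,0.03,0.0125,0,0,0,0.03,0.013,0,0,0,0.03,0.013,0,0,0,0.03,0.013,0,0,0,0.03]'
python3 strip.py .485 -.019 .018 1.6
```

```text
clock: 21.35
eef_pos: [0.4852, -0.0197, 0.0063]
tool_rot: [0.698, 0.716, -0.0, -0.0]
ft_force: [0.4, -0.8, -0.3]
grip_width: 0.0297
grasp_force: 0.0
view -15.2 edges -15.5 13.0 mid -1.2 wood 0.48 minq 0.39
strip [(np.float64(0.0068), np.float64(-2.0), np.float64(-0.1)), (np.float64(0.0068), np.float64(-3.0), np.float64(-0.1)), (np.float64(0.0079), np.float64(-1.0), np.float64(-0.09))]
```

```bash
python3 -m creep '[0,0,0,0,0.029,0,0,0,0,0.028,0,0,0,0,0.02,0,0,0,0,0.02,0,0,0,0,0.02]'
python3 strip.py .485 -.019 .018 1.6
python3 -m creep '[0,0,0.02,0,0.02,0,0,0.05,0,0.02,0,0,0.09,0,0.02,0,0,0.12,0,0.02,0,-0.04,0.12,0,0.02,0,-0.08,0.12,0.04,0.02,-0.01,-0.12,0.12,0.08,0.02,-0.02,-0.16,0.12,0.12,0.02,-0.025,-0.2,0.12,0.157,0.02,-0.03,-0.24,0.12,0.157,0.02]'
```

```text
clock: 21.82
eef_pos: [0.4852, -0.0197, 0.0066]
tool_rot: [0.698, 0.716, 0.0, 0.0]
ft_force: [-1.8, 0.5, 4.3]
grip_width: 0.0263
grasp_force: 58.9
view -15.2 edges -15.0 13.0 mid -1.0 wood 0.48 minq 0.39
strip [(np.float64(0.0057), np.float64(0.0), np.float64(-0.09)), (np.float64(0.0061), np.float64(1.0), np.float64(-0.09)), (np.float64(0.0066), np.float64(-1.0), np.float64(-0.09))]
clock: 22.7
eef_pos: [0.4544, -0.2614, 0.1261]
tool_rot: [0.639, 0.769, 0.0, -0.0]
ft_force: [1.4, -0.6, -0.3]
grip_width: 0.026
grasp_force: 59.1
```

```bash
python3 -m creep '[-0.0035,-0.032,0,0,0.02,-0.0035,-0.032,0,0,0.02,-0.0035,-0.032,0,0,0.02,-0.0035,-0.032,-0.02,0,0.02,-0.0035,-0.032,-0.04,0,0.02,-0.0035,-0.032,-0.053,0,0.02,-0.0035,-0.032,-0.058,0,0.02,-0.0035,-0.032,-0.058,0,0.02,-0.0035,-0.032,-0.058,0,0.02,-0.0035,-0.032,-0.058,0,0.02]'
```

```text
clock: 23.53
eef_pos: [0.4527, -0.2916, 0.0693]
tool_rot: [0.639, 0.769, 0.0, 0.001]
ft_force: [0.5, 0.4, -1.2]
grip_width: 0.0259
grasp_force: 59.1
```

```bash
python3 -m creep '[-0.001,-0.0005,-0.003,0,0.02,-0.001,-0.0005,-0.006,0,0.02,-0.001,-0.0005,-0.007,0,0.02,-0.001,-0.0005,-0.0075,0,0.02,-0.001,-0.0005,-0.008,0,0.02,-0.001,-0.0005,-0.008,0,0.02]'
python3 -m creep '[0,0,-0.001,0,0.02,0,0,-0.001,0,0.02,0,0,-0.001,0,0.02]'
```

```text
clock: 24.03
eef_pos: [0.4513, -0.2923, 0.0608]
tool_rot: [0.64, 0.769, 0.0, 0.001]
ft_force: [0.7, 0.6, 2.3]
grip_width: 0.0259
grasp_force: 59.3
clock: 24.28
eef_pos: [0.4516, -0.2923, 0.0605]
tool_rot: [0.64, 0.769, 0.001, 0.001]
ft_force: [0.1, 1.5, 6.6]
grip_width: 0.0262
grasp_force: 60.0
```

```bash
python3 -m creep '[0,0,0,0,0.028,0,0,0,0,0.034,0,0,0,0,0.042,0,0,0,0,0.045,0,0,0,0,0.045,0,0,0.02,0,0.045,0,0,0.05,0,0.045,0,0,0.09,0,0.045,0,0.03,0.12,0,0.045,0,0.07,0.12,0,0.045]'
python3 -m creep '[0,0.04,0,0,0.045,0,0.08,0,-0.02,0.045,0,0.12,0,-0.04,0.045,0,0.16,0,-0.06,0.045,0,0.2,0,-0.08,0.045,0,0.24,0,-0.1,0.045,0,0.28,0,-0.12,0.045,0,0.32,0,-0.127,0.045,0,0.36,0,-0.127,0.045,0,0.36,0,-0.127,0.045]'
python3 bars.py; python3 pf2.py .451 -.292 .072 10.7;python3 along.py .451 -.292 .072 10.7
```

```text
clock: 25.12
eef_pos: [0.4546, -0.2257, 0.1857]
tool_rot: [0.641, 0.767, 0.001, 0.007]
ft_force: [2.5, 0.5, 1.0]
grip_width: 0.0452
grasp_force: 0.0
clock: 25.95
eef_pos: [0.4505, 0.1441, 0.1792]
tool_rot: [0.684, 0.73, 0.001, -0.001]
ft_force: [0.5, 0.4, 0.7]
grip_width: 0.0451
grasp_force: 0.0
c [0.4514 0.2745] len 0.258 yawoffset deg 8.4
c [0.5543 0.3578] len 0.048 yawoffset deg 3.3
c [0.5675 0.2199] len 0.037 yawoffset deg 2.7
top view 2.5 -24:233/69 -23:233/69 -22:233/69 -21:233/69 -20:232/69 -19:232/69 -18:230/69 -17:228/69 -16:224/68 -15:220/67 -14:217/67 -13:215/66 -12:214/65 -11:215/64 -10:216/64 -9:218/63 -8:221/63 -7:223/62 -6:225/60 -5:226/58 -4:227/56 -3:228/55 -2:228/53 -1:227/52 0:225/52 1:222/52 2:219/53 3:216/55 4:212/57 5:209/59 6:205/60 7:201/61 8:195/61 9:188/61 10:180/60 11:170/60 12:161/60 13:152/60 14:146/60 15:142/61 16:140/62 17:140/62 18:140/62 19:141/62 20:141/63 21:143/63 22:145/63 23:150/63 24:158/63
side view 2.8 -24:191/37 -23:192/37 -22:193/37 -21:192/37 -20:192/38 -19:190/39 -18:183/39 -17:171/40 -16:160/42 -15:162/46 -14:179/50 -13:207/53 -12:229/55 
[... 332 characters left out ...]
23:173/36 24:171/36
top -76:180/47 -74:180/47 -72:179/46 -70:180/47 -68:180/47 -66:180/47 -64:180/47 -62:180/47 -60:183/49 -58:189/52 -56:201/56 -54:214/58 -52:223/58 -50:226/55 -48:225/53 -46:225/53 46:218/53 48:216/52 50:220/53 52:227/53 54:231/54 56:229/54 58:226/56 60:221/58 62:210/60 64:184/59 66:154/55 68:154/50 70:163/48 72:172/47 74:175/47 76:175/46
side -76:180/37 -74:180/37 -72:180/37 -70:179/36 -68:178/36 -66:177/36 -64:176/37 -62:176/37 -60:180/38 -58:190/38 -56:199/39 -54:208/40 -52:214/40 -50:221/40 -48:226/40 -46:225/39 46:206/36 48:205/36 50:203/36 52:202/35 54:202/35 56:204/37 58:208/41 60:213/44 62:216/47 64:217/49 66:214/51 68:181/50 70:145/49 72:118/48 74:121/48 76:125/49
```

```bash
python3 -m creep '[-0.005,0.04,-0.02,0,0.045,-0.01,0.08,-0.04,0,0.045,-0.014,0.12,-0.06,0,0.045,-0.015,0.16,-0.08,0,0.045,-0.016,0.2,-0.1,0,0.045,-0.016,0.206,-0.105,0,0.045,-0.016,0.206,-0.105,0,0.045,-0.016,0.206,-0.105,0,0.045]'
python3 cen.py .02 .43 .35;python3 cen.py .02 .44 .21;python3 strip.py .4336 .3503 .02 3.4 v; python3 bars.py
```

```text
clock: 26.87
eef_pos: [0.4347, 0.3426, 0.0731]
tool_rot: [0.687, 0.726, -0.001, 0.0]
ft_force: [-0.0, -0.1, 0.3]
grip_width: 0.0451
grasp_force: 0.0
top [(0.65, [0.4291, 0.3441])]
side [(0.81, [0.4267, 0.3496])]
top [(0.7, [0.4383, 0.2114])]
side [(0.67, [0.4406, 0.2072])]
view -10.7 edges -24.0 24.0 mid 0.0 wood 0.51 minq 0.16
-24:20 -23:20 -22:20 -20:20 -19:20 -18:20 -17:19 -16:18 -15:17 -14:22 -13:41 -12:51 -11:51 -10:51 -9:51 -8:52 -7:53 -6:54 -5:55 -4:55 -3:56 -2:58 -1:59 0:58 0:59 1:59 2:58 3:58 4:57 5:57 6:56 7:55 8:53 9:52 10:50 11:50 12:49 13:43 14:34 15:24 16:17 17:15 18:15 19:16 20:16 21:16 22:17 23:16 24:16
strip [(np.float64(0.0248), np.float64(43.0), np.float64(-0.06)), (np.float64(0.0248), np.float64(44.0), np.float64(-0.06)), (np.float64(0.0248), np.float64(42.0), np.float64(-0.06))]
c [0.435  0.3227] len 0.064 yawoffset deg 2.7
c [0.4426 0.2095] len 0.123 yawoffset deg 0.5
c [0.4478 0.4088] len 0.038 yawoffset deg -81.0
c [0.5545 0.3544] len 0.044 yawoffset deg 2.8
c [0.5676 0.2203] len 0.048 yawoffset deg 2.9
```

```bash
python3 -m creep '[0.001,0.001,-0.02,0,0.045,0.001,0.001,-0.04,0,0.045,0.001,0.001,-0.055,0,0.045,0.001,0.001,-0.065,0,0.045,0.001,0.001,-0.066,0,0.045,0.001,0.001,-0.066,0,0.045]'
python3 -m creep '[0,0,0,0,0.03,0,0,0,0,0.02,0,0,0,0,0.02,0,0,0,0,0.02,0,0,0,0,0.02,0,0,0,0,0.02]'
```

```text
clock: 27.87
eef_pos: [0.4354, 0.3446, 0.0079]
tool_rot: [0.687, 0.727, -0.001, -0.0]
ft_force: [0.5, 0.3, 0.2]
grip_width: 0.0447
grasp_force: 0.0
clock: 28.37
eef_pos: [0.4366, 0.3455, 0.0096]
tool_rot: [0.687, 0.727, 0.001, 0.0]
ft_force: [-0.4, 0.1, 5.8]
grip_width: 0.0256
grasp_force: 59.5
```

```bash
python3 -m creep '[0,0,0.02,0,0.02,0,0,0.05,0,0.02,0,-0.02,0.07,0,0.02,0.01,-0.06,0.07,-0.028,0.02,0.02,-0.1,0.07,-0.028,0.02,0.03,-0.14,0.07,-0.028,0.02,0.04,-0.18,0.07,-0.028,0.02,0.05,-0.22,0.07,-0.028,0.02,0.06,-0.26,0.07,-0.028,0.02,0.07,-0.3,0.07,-0.028,0.02]'
python3 -m creep '[0.008,-0.035,0,0,0.02,0.013,-0.06,-0.01,0,0.02,0.013,-0.06,-0.04,0,0.02,0.013,-0.06,-0.06,0,0.02,0.013,-0.06,-0.067,0,0.02,0.013,-0.06,-0.067,0,0.02,0.013,-0.06,-0.067,0,0.02,0.013,-0.06,-0.067,0,0.02]'
```

```text
clock: 29.2
eef_pos: [0.5056, 0.0428, 0.0783]
tool_rot: [0.697, 0.717, -0.0, -0.0]
ft_force: [1.1, 0.3, -0.8]
grip_width: 0.0259
grasp_force: 59.2
clock: 29.87
eef_pos: [0.5197, -0.0147, 0.0124]
tool_rot: [0.697, 0.717, 0.001, 0.001]
ft_force: [0.5, 0.5, -1.1]
grip_width: 0.0258
grasp_force: 59.4
```

```bash
python3 -m creep '[0,0,-0.003,0,0.02,0,0,-0.004,0,0.02,0,0,-0.0045,0,0.02,0,0,-0.0045,0,0.028,0,0,-0.006,0,0.03,0,0,-0.006,0,0.03,0,0,-0.006,0,0.03]'
python3 strip.py .520 -.0145 .018 1.6 v; python3 endp.py .520 -.0145 .018 1.6|head -1
```

```text
clock: 30.45
eef_pos: [0.5186, -0.0152, 0.0052]
tool_rot: [0.697, 0.717, -0.0, -0.0]
ft_force: [0.5, 0.4, -0.6]
grip_width: 0.0298
grasp_force: 0.0
view -18.2 edges -15.5 14.0 mid -0.7 wood 0.49 minq 0.44
-24:95 -23:95 -22:95 -20:96 -19:97 -18:100 -17:100 -16:91 -15:73 -14:58 -13:50 -12:48 -11:47 -10:48 -9:48 -8:48 -7:48 -6:48 -5:48 -4:49 -3:49 -2:49 -1:49 0:48 0:48 1:48 2:48 3:48 4:48 5:48 6:49 7:49 8:49 9:48 10:47 11:44 12:44 13:49 14:64 15:83 16:97 17:100 18:98 19:96 20:95 21:94 22:93 23:93 24:94
strip [(np.float64(0.0037), np.float64(55.0), np.float64(-0.08)), (np.float64(0.0037), np.float64(56.0), np.float64(-0.09)), (np.float64(0.0038), np.float64(57.0), np.float64(-0.09))]
side 1 30:121/59 32:121/58 35:120/58 37:120/58 40:120/58 42:119/57 45:119/57 47:119/57 50:118/57 52:118/57 55:119/57 57:121/58 60:125/60 62:127/62 65:126/62 67:125/61 70:121/61 72:118/61 75:114/60 77:111/59 80:102/58 82:88/56 85:69/54
```

```bash
python3 -m creep '[0,-0.002,0,0,0.03,-0.002,-0.0025,0,0,0.03,-0.004,-0.0025,0,0,0.03,-0.006,-0.0025,0,0,0.03,-0.008,-0.0025,0,0,0.03,-0.01,-0.0025,0,0,0.03,-0.011,-0.0025,0,0,0.03,-0.0115,-0.0025,0,0,0.03,-0.0115,-0.0025,0,0,0.03,-0.0115,-0.0025,0,0,0.03]'
python3 strip.py .508 -.017 .018 1.6; python3 endp.py .508 -.0175 .018 1.6|head -1
```

```text
clock: 31.43
eef_pos: [0.5073, -0.0177, 0.0054]
tool_rot: [0.697, 0.717, 0.0, 0.0]
ft_force: [-0.6, -0.2, -0.6]
grip_width: 0.03
grasp_force: 0.0
view -17.2 edges -15.5 13.5 mid -1.0 wood 0.49 minq 0.34
strip [(np.float64(0.0043), np.float64(40.0), np.float64(-0.15)), (np.float64(0.0047), np.float64(41.0), np.float64(-0.15)), (np.float64(0.0051), np.float64(39.0), np.float64(-0.14))]
side 1 30:118/55 32:117/54 35:116/54 37:116/53 40:117/54 42:117/54 45:117/54 47:119/55 50:118/54 52:114/53 55:115/53 57:116/54 60:120/56 62:123/59 65:124/61 67:126/62 70:126/62 72:124/61 75:120/60 77:116/60 80:110/59 82:103/58 85:91/57
```

```bash
python3 -m creep '[-0.002,0,0,0,0.03,-0.004,0,0,0,0.03,-0.006,0,0,0,0.03,-0.0075,0,0,0,0.03,-0.0085,0,0,0,0.03,-0.009,0,0,0,0.03,-0.009,0,0,0,0.03,-0.009,0,0,0,0.03]'
python3 strip.py .499 -.017 .018 1.6 v
```

```text
clock: 32.25
eef_pos: [0.4983, -0.0177, 0.0053]
tool_rot: [0.697, 0.717, 0.0, 0.0]
ft_force: [-1.0, -0.8, -0.2]
grip_width: 0.0301
grasp_force: 0.0
view -16.4 edges -15.0 13.0 mid -1.0 wood 0.48 minq 0.38
-24:95 -23:95 -22:95 -20:95 -19:96 -18:98 -17:102 -16:103 -15:88 -14:66 -13:53 -12:48 -11:47 -10:48 -9:48 -8:48 -7:48 -6:48 -5:49 -4:49 -3:49 -2:49 -1:49 0:48 0:46 1:43 2:41 3:39 4:39 5:38 6:38 7:39 8:42 9:45 10:47 11:49 12:56 13:69 14:86 15:96 16:99 17:98 18:97 19:96 20:95 21:94 22:94 23:94 24:94
strip [(np.float64(0.0054), np.float64(9.0), np.float64(-0.1)), (np.float64(0.0062), np.float64(8.0), np.float64(-0.1)), (np.float64(0.0064), np.float64(10.0), np.float64(-0.1))]
```

```bash
python3 -m creep '[-0.0005,0,0,0,0.03,-0.001,0,0,0,0.03,-0.0013,0,0,0,0.03,-0.0013,0,0,0,0.03,-0.0013,0,0,0,0.03]'
python3 strip.py .4975 -.017 .018 1.6
```

```text
clock: 32.72
eef_pos: [0.4969, -0.0177, 0.0053]
tool_rot: [0.697, 0.717, -0.0, -0.0]
ft_force: [-0.5, 0.6, 0.3]
grip_width: 0.0304
grasp_force: 0.0
view -16.3 edges -14.5 13.5 mid -0.5 wood 0.48 minq 0.38
strip [(np.float64(0.0062), np.float64(3.0), np.float64(-0.1)), (np.float64(0.0063), np.float64(4.0), np.float64(-0.1)), (np.float64(0.0074), np.float64(5.0), np.float64(-0.1))]
```

```bash
python3 -m creep '[0,0,0,0,0.029,0,0,0,0,0.028,0,0,0,0,0.02,0,0,0,0,0.02,0,0,0,0,0.02,0,0,0,0,0.02]'
python3 strip.py .497 -.017 .018 1.6;python3 endp.py .497 -.0177 .018 1.6|head -1
```

```text
clock: 33.27
eef_pos: [0.497, -0.0177, 0.0056]
tool_rot: [0.697, 0.717, 0.0, 0.0]
ft_force: [-1.3, 0.5, 4.2]
grip_width: 0.0261
grasp_force: 58.9
view -16.2 edges -15.0 13.0 mid -1.0 wood 0.48 minq 0.39
strip [(np.float64(0.0059), np.float64(1.0), np.float64(-0.09)), (np.float64(0.0061), np.float64(2.0), np.float64(-0.09)), (np.float64(0.0071), np.float64(3.0), np.float64(-0.09))]
side 1 30:108/48 32:108/48 35:108/48 37:107/47 40:109/47 42:109/48 45:110/48 47:109/48 50:108/48 52:107/47 55:109/49 57:113/52 60:118/56 62:122/59 65:124/61 67:125/61 70:125/60 72:124/60 75:123/61 77:118/61 80:115/61 82:110/60 85:97/59
```

```bash
python3 -m creep '[0,0,0.03,0,0.02,0,0,0.07,0,0.02,0,0,0.11,0,0.02,0,0,0.13,0,0.02,0,-0.04,0.13,0.02,0.02,0.005,-0.08,0.13,0.06,0.02,0.01,-0.12,0.13,0.1,0.02,0.015,-0.16,0.13,0.14,0.02,0.015,-0.2,0.13,0.157,0.02,0.0155,-0.24,0.13,0.157,0.02]'
python3 -m creep '[0,-0.023,0,0,0.02,0,-0.023,0,0,0.02,0,-0.023,0,0,0.02,0,-0.023,-0.03,0,0.02,0,-0.023,-0.045,0,0.02,0,-0.023,-0.052,0,0.02,0,-0.023,-0.052,0,0.02,0,-0.023,-0.052,0,0.02,0,-0.023,-0.052,0,0.02]'
```

```text
clock: 34.25
eef_pos: [0.5122, -0.2595, 0.1346]
tool_rot: [0.638, 0.77, -0.0, -0.0]
ft_force: [0.3, -0.3, -0.6]
grip_width: 0.0255
grasp_force: 59.2
clock: 35.0
eef_pos: [0.5134, -0.2804, 0.0845]
tool_rot: [0.638, 0.77, 0.0, 0.001]
ft_force: [0.4, -0.2, -0.8]
grip_width: 0.0257
grasp_force: 59.2
```

```bash
python3 -m creep '[-0.001,-0.0005,-0.003,0,0.02,-0.001,-0.0005,-0.006,0,0.02,-0.001,-0.0005,-0.007,0,0.02,-0.001,-0.0005,-0.0078,0,0.02,-0.001,-0.0005,-0.0085,0,0.02,-0.001,-0.0005,-0.0085,0,0.02]'
python3 -m creep '[0,0,-0.001,0,0.02,0,0,-0.001,0,0.02,0,0,-0.001,0,0.02]'
```

```text
clock: 35.5
eef_pos: [0.5124, -0.2813, 0.0757]
tool_rot: [0.639, 0.769, 0.001, 0.001]
ft_force: [1.3, 1.2, 3.8]
grip_width: 0.026
grasp_force: 59.5
clock: 35.75
eef_pos: [0.5126, -0.2814, 0.0755]
tool_rot: [0.639, 0.769, 0.001, 0.001]
ft_force: [0.6, 1.6, 8.0]
grip_width: 0.0256
grasp_force: 60.2
```

```bash
python3 -m creep '[0,0,0,0,0.028,0,0,0,0,0.034,0,0,0,0,0.042,0,0,0,0,0.045,0,0,0,0,0.045,0,0,0.02,0,0.045,0,0,0.05,0,0.045,0,0,0.09,0,0.045,0,0.03,0.12,0,0.045,0,0.07,0.12,0,0.045]'
python3 -m creep '[-0.005,0.04,0,0,0.045,-0.01,0.08,0,-0.02,0.045,-0.015,0.12,0,-0.04,0.045,-0.02,0.16,0,-0.06,0.045,-0.03,0.2,0,-0.08,0.045,-0.035,0.24,0,-0.1,0.045,-0.04,0.26,0,-0.12,0.045,-0.04,0.26,0,-0.14,0.045,-0.04,0.26,0,-0.166,0.045,-0.04,0.26,0,-0.166,0.045]'
python3 bars.py; python3 pf2.py .512 -.281 .088 10.7|tail -1;python3 along.py .512 -.281 .088 10.7
for i in 1 2; do python3 cen.py .02 .4426 .2095; done
```

```text
clock: 36.58
eef_pos: [0.515, -0.2147, 0.2005]
tool_rot: [0.641, 0.768, 0.001, 0.006]
ft_force: [1.4, 1.1, -0.2]
grip_width: 0.045
grasp_force: 0.0
clock: 37.42
eef_pos: [0.4713, 0.0487, 0.1937]
tool_rot: [0.7, 0.714, -0.0, 0.0]
ft_force: [-0.4, -0.2, 0.3]
grip_width: 0.045
grasp_force: 0.0
c [0.465  0.1825] len 0.167 yawoffset deg 49.5
c [0.5543 0.3578] len 0.048 yawoffset deg 3.3
c [0.5676 0.2202] len 0.048 yawoffset deg 2.1
side view -3.6 -24:80/57 -23:91/52 -22:103/49 -21:107/48 -20:106/49 -19:105/52 -18:108/54 -17:115/54 -16:120/53 -15:133/52 -14:162/51 -13:197/51 -12:226/52 -11:239/53 -10:244/54 -9:244/55 -8:244/56 -7:244/56 -6:243/56 -5:234/54 -4:217/51 -3:188/45 -2:154/41 -1:122/39 0:93/41 1:68/46 2:45/57 3:27/78 4:16/112 5:13/136 6:14/129 7:15/121 8:17/115 9:17/111 10:18/108 11:18/106 12:18/105 13:18/105 14:18/104 15:19/104 16:19/103 17:19/103 18:19/104 19:19/104 20:19/104 21:19/104 22:19/105 23:18/105 24:18/105
top -76:174/46 -74:174/47 -72:175/47 -70:175/47 -68:176/46 -66:176/46 -64:176/47 -62:176/47 -60:177/47 -58:184/50 -56:194/54 -54:208/57 -52:218/58 -50:221/55 -48:222/54 -46:222/53 46:217/53 48:211/53 50:213/53 52:217/53 54:222/53 56:221/53 58:220/54 60:217/57 62:210/59 64:196/60 66:164/57 68:143/51 70:151/47 72:159/46 74:162/46 76:165/46
side -76:17/108 -74:18/107 -72:17/109 -70:16/111 -68:16/114 -66:16/114 -64:17/112 -62:18/111 -60:19/110 -58:20/109 -56:20/109 -54:20/109 -52:20/109 -50:20/108 -48:20/107 -46:20/106 46:40/63 48:37/64 50:34/66 52:30/69 54:28/73 56:26/75 58:25/77 60:22/85 62:21/93 64:19/102 66:16/113 68:14/121 70:14/125 72:14/121 74:15/117 76:15/113
top [(0.66, [0.4455, 0.2078])]
side [(0.8, [0.4376, 0.2149])]
top [(0.77, [0.4464, 0.2065])]
side [(0.74, [0.4412, 0.2073])]
```

```bash
python3 -m creep '[-0.008,0.04,-0.03,0,0.045,-0.016,0.08,-0.06,0,0.045,-0.024,0.12,-0.09,0,0.045,-0.028,0.16,-0.12,0,0.045,-0.028,0.161,-0.12,0,0.045,-0.028,0.161,-0.12,0,0.045,-0.028,0.161,-0.12,0,0.045]'
python3 strip.py .4426 .210 .02 1.2 v
```

```text
clock: 38.65
eef_pos: [0.4419, 0.2106, 0.0724]
tool_rot: [0.699, 0.715, -0.002, -0.0]
ft_force: [-0.8, -0.2, -0.5]
grip_width: 0.0452
grasp_force: 0.0
view -12.3 edges -24.0 24.0 mid 0.0 wood 0.49 minq 0.15
-24:17 -23:16 -22:17 -20:17 -19:17 -18:16 -17:16 -16:15 -15:15 -14:21 -13:35 -12:47 -11:50 -10:50 -9:49 -8:49 -7:49 -6:49 -5:48 -4:49 -3:49 -2:49 -1:49 0:49 0:49 1:49 2:49 3:49 4:48 5:48 6:48 7:49 8:49 9:49 10:50 11:51 12:49 13:40 14:26 15:17 16:15 17:15 18:16 19:16 20:17 21:17 22:17 23:16 24:16
strip []
```

```bash
python3 -m creep '[0.001,0,-0.02,0,0.045,0.001,0,-0.04,0,0.045,0.001,0,-0.055,0,0.045,0.001,0,-0.065,0,0.045,0.001,0,-0.066,0,0.045,0.001,0,-0.066,0,0.045]'
python3 -m creep '[0,0,0,0,0.03,0,0,0,0,0.02,0,0,0,0,0.02,0,0,0,0,0.02,0,0,0,0,0.02,0,0,0,0,0.02]'
```

```text
clock: 39.2
eef_pos: [0.4449, 0.2091, 0.0082]
tool_rot: [0.701, 0.713, 0.0, 0.0]
ft_force: [-0.6, 0.2, -0.0]
grip_width: 0.0451
grasp_force: 0.0
clock: 39.7
eef_pos: [0.4457, 0.21, 0.0093]
tool_rot: [0.7, 0.714, 0.001, 0.001]
ft_force: [1.0, -1.4, 5.4]
grip_width: 0.0259
grasp_force: 59.0
```

```bash
python3 -m creep '[0,0,0.02,0,0.02,0,0,0.05,0,0.02,0,-0.02,0.07,0,0.02,0,-0.06,0.07,0.01,0.02,0,-0.1,0.07,0.01,0.02,0,-0.14,0.07,0.01,0.02,0,-0.18,0.07,0.01,0.02,0,-0.22,0.07,0.01,0.02,0,-0.224,0.07,0.01,0.02,0,-0.224,0.05,0.01,0.02]'
python3 -m creep '[0,0,-0.03,0,0.02,0,0,-0.045,0,0.02,0,0,-0.05,0,0.02,0,0,-0.05,0,0.02,0,0,-0.05,0,0.02,0,0,-0.0515,0,0.02,0,0,-0.0515,0,0.02]'
```

```text
clock: 40.53
eef_pos: [0.4478, -0.0168, 0.0609]
tool_rot: [0.699, 0.715, 0.003, 0.003]
ft_force: [0.4, 0.2, 0.3]
grip_width: 0.0258
grasp_force: 59.0
clock: 41.12
eef_pos: [0.4453, -0.0138, 0.0073]
tool_rot: [0.697, 0.717, 0.001, 0.001]
ft_force: [-1.9, -0.3, 4.9]
grip_width: 0.0259
grasp_force: 59.6
```

```bash
python3 -m creep '[0,0,0,0,0.028,0,0,-0.0015,0,0.03,0,0,-0.0015,0,0.03,0,0,-0.0015,0,0.03]'
python3 strip.py .446 -.0145 .018 1.6; python3 endp.py .446 -.0145 .018 1.6|head -1
```

```text
clock: 41.45
eef_pos: [0.4444, -0.0141, 0.0047]
tool_rot: [0.697, 0.717, -0.0, -0.0]
ft_force: [-0.2, 0.2, 0.1]
grip_width: 0.0297
grasp_force: 0.0
view -11.8 edges -16.0 12.0 mid -2.0 wood 0.49 minq 0.47
strip [(np.float64(0.005), np.float64(67.0), np.float64(-0.04)), (np.float64(0.005), np.float64(68.0), np.float64(-0.05)), (np.float64(0.005), np.float64(69.0), np.float64(-0.05))]
side 1 30:122/59 32:122/59 35:120/59 37:120/59 40:120/58 42:119/58 45:118/58 47:118/58 50:118/58 52:118/58 55:118/58 57:120/59 60:123/60 62:126/61 65:126/61 67:126/62 70:125/62 72:123/62 75:119/61 77:114/60 80:106/59 82:93/57 85:72/54
```

Roll +x 20 mm and look.

```bash
python3 -m creep '[0.002,0,0,0,0.03,0.004,0,0,0,0.03,0.006,0,0,0,0.03,0.008,0,0,0,0.03,0.01,0,0,0,0.03,0.012,0,0,0,0.03,0.014,0,0,0,0.03,0.016,0,0,0,0.03,0.018,0,0,0,0.03,0.02,0,0,0,0.03]'
python3 -m creep '[0,0,0,0,0.03,0,0,0,0,0.03]'
python3 strip.py .465 -.0145 .018 1.6 v
```

```text
clock: 42.43
eef_pos: [0.4647, -0.0142, 0.0048]
tool_rot: [0.697, 0.717, 0.0, 0.0]
ft_force: [-0.8, 0.4, 0.2]
grip_width: 0.0299
grasp_force: 0.0
clock: 42.6
eef_pos: [0.4645, -0.0142, 0.0048]
tool_rot: [0.697, 0.717, -0.0, -0.0]
ft_force: [-0.3, -0.4, -0.4]
grip_width: 0.0301
grasp_force: 0.0
view -13.4 edges -17.0 13.0 mid -2.0 wood 0.49 minq 0.42
-24:94 -23:94 -22:96 -20:97 -19:98 -18:95 -17:85 -16:66 -15:50 -14:42 -13:43 -12:46 -11:48 -10:48 -9:49 -8:49 -7:49 -6:49 -5:49 -4:48 -3:48 -2:49 -1:49 0:49 0:48 1:48 2:48 3:48 4:49 5:49 6:49 7:49 8:48 9:47 10:47 11:48 12:53 13:66 14:83 15:96 16:99 17:98 18:97 19:96 20:96 21:95 22:95 23:95 24:95
strip [(np.float64(0.0041), np.float64(-90.0), np.float64(-0.14)), (np.float64(0.0041), np.float64(-89.0), np.float64(-0.12)), (np.float64(0.0041), np.float64(-91.0), np.float64(-0.15))]
```

```bash
python3 -m creep '[0.002,0,0,0,0.03,0.004,0,0,0,0.03,0.006,0,0,0,0.03,0.008,0,0,0,0.03,0.01,0,0,0,0.03,0.012,0,0,0,0.03,0.014,0,0,0,0.03,0.016,0,0,0,0.03,0.017,0,0,0,0.03,0.017,0,0,0,0.03]'
python3 strip.py .482 -.0145 .018 1.6; python3 endp.py .482 -.0145 .018 1.6|head -1
```

```text
clock: 43.48
eef_pos: [0.4818, -0.0142, 0.0048]
tool_rot: [0.697, 0.717, 0.0, 0.0]
ft_force: [-0.9, -0.3, 0.4]
grip_width: 0.0301
grasp_force: 0.0
view -14.9 edges -16.0 12.5 mid -1.7 wood 0.48 minq 0.39
strip [(np.float64(0.0055), np.float64(-38.0), np.float64(-0.1)), (np.float64(0.0057), np.float64(-39.0), np.float64(-0.1)), (np.float64(0.0064), np.float64(-37.0), np.float64(-0.1))]
side 1 30:110/51 32:110/51 35:109/50 37:109/51 40:108/51 42:109/51 45:109/51 47:109/51 50:109/51 52:109/51 55:110/51 57:113/54 60:117/58 62:121/59 65:123/60 67:124/61 70:124/61 72:121/60 75:119/60 77:117/61 80:115/62 82:105/62 85:87/58
```

```bash
python3 -m creep '[0.002,0,0,0,0.03,0.004,0,0,0,0.03,0.006,0,0,0,0.03,0.0075,0,0,0,0.03,0.0085,0,0,0,0.03,0.0085,0,0,0,0.03,0.0085,0,0,0,0.03]'
python3 strip.py .490 -.0145 .018 1.6
```

```text
clock: 44.22
eef_pos: [0.49, -0.0142, 0.0048]
tool_rot: [0.697, 0.717, -0.0, -0.0]
ft_force: [1.0, -0.2, 0.6]
grip_width: 0.0297
grasp_force: 0.0
view -15.6 edges -16.0 12.5 mid -1.7 wood 0.48 minq 0.39
strip [(np.float64(0.0058), np.float64(-2.0), np.float64(-0.1)), (np.float64(0.0058), np.float64(-3.0), np.float64(-0.1)), (np.float64(0.0072), np.float64(-1.0), np.float64(-0.1))]
```

```bash
python3 -m creep '[0,0,0,0,0.029,0,0,0,0,0.028,0,0,0,0,0.02,0,0,0,0,0.02,0,0,0,0,0.02,0,0,0,0,0.02]'
python3 strip.py .490 -.0145 .018 1.6;python3 endp.py .490 -.0145 .018 1.6
python3 - <<'E'
from h import *
a=snap('side')['pixels'];b=snap('top')['pixels']
a=cv2.resize(a[105:190,270:390,::-1],None,fx=3.6,fy=3.6,interpolation=2);b=cv2.resize(b[170:275,310:375,::-1],None,fx=5.6,fy=5.6,interpolation=2)
a=cv2.copyMakeBorder(a,0,b.shape[0]-a.shape[0],0,0,0);cv2.imwrite('pics/s5.png',np.hstack([a,b]));print(a.shape,b.shape)
E
```

```text
clock: 44.77
eef_pos: [0.4899, -0.0142, 0.005]
tool_rot: [0.697, 0.717, 0.0, 0.0]
ft_force: [-0.7, 0.1, 4.7]
grip_width: 0.0259
grasp_force: 58.9
view -15.6 edges -15.5 12.5 mid -1.5 wood 0.48 minq 0.39
strip [(np.float64(0.0055), np.float64(-2.0), np.float64(-0.1)), (np.float64(0.0059), np.float64(-1.0), np.float64(-0.1)), (np.float64(0.007), np.float64(-3.0), np.float64(-0.09))]
side 1 30:107/48 32:107/48 35:107/48 37:107/48 40:107/48 42:109/48 45:110/49 47:108/48 50:106/47 52:106/48 55:108/50 57:114/54 60:118/58 62:121/60 65:122/60 67:123/61 70:124/61 72:123/61 75:121/61 77:118/61 80:113/61 82:104/60 85:88/58
top 1 30:192/172 32:193/174 35:197/177 37:199/179 40:200/179 42:195/175 45:190/171 47:198/178 50:205/185 52:203/182 55:187/167 57:171/152 60:176/157 62:204/183 65:206/185 67:193/172 70:155/136 72:104/84 75:90/57 77:93/47 80:96/44 82:96/43 85:96/42
top -1 30:200/179 32:186/167 35:187/167 37:193/173 40:196/176 42:173/154 45:153/136 47:154/137 50:183/164 52:196/176 55:199/179 57:189/171 60:168/153 62:153/145 65:151/146 67:151/147 70:151/141 72:152/118 75:161/96 77:170/84 80:174/82 82:175/82 85:174/82
(588, 432, 3) (588, 364, 3)
```

View pics/s5.png

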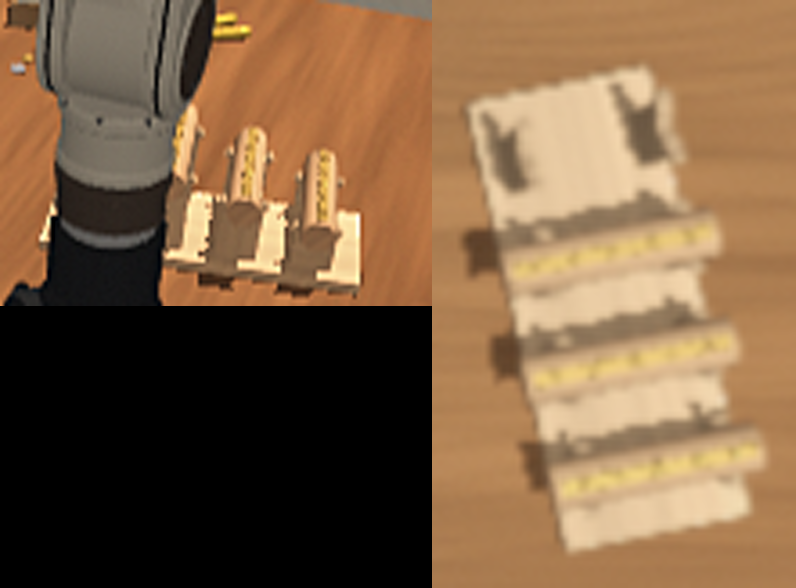

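```bash
python3 - <<'E'
from m import *
X=[.4806,-.2858,np.radians(10.7)];c=bot.camera("top");im=c["pixels"].astype(np.float32)
l=np.array([np.cos(X[2]),np.sin(X[2]),0]);d=np.array([-np.sin(X[2]),np.cos(X[2]),0]);C=np.array([X[0],X[1],0])
t=np.arange(-.08,.0801,.001)
def cross(v,i0,sg,thr):
    i=i0
    while (v[i]-thr)*sg>0: i+=1 if sg2>0 else -1
    return t[i]
for u in(-.132,-.125,-.118,-.066,-.06,-.055,-.004,0.002,.13):
    P=np.array([[proj(c,C+l*(u+w)+d*ti+np.array([0,0,.012])) for w in(-.002,0,.002)] for ti in t],np.float32)
    q=cv2.remap(im,P[...,0],P[...,1],cv2.INTER_LINEAR).mean(1)[:,2]
    g=np.gradient(cv2.GaussianBlur(q[:,None],(1,9),0)[:,0]);lo=t<-.035;hi=t>.035
    print(u,"low edge",(t[lo][g[lo].argmax()]*1000).round(),"high edge",(t[hi][g[hi].argmin()]*1000).round())
# x' edges
s=np.arange(-.15,.1501,.001)
P=np.array([[proj(c,C+l*si+d*w+np.array([0,0,.012])) for w in np.arange(-.02,.03,.005)] for si in s],np.float32)
q=cv2.remap(im,P[...,0],P[...,1],cv2.INTER_LINEAR).mean(1)[:,2];g=np.gradient(q);print("x edges",s[:30][g[:30].argmax()],s[-30:][g[-30:].argmin()])
E
```

```text
-0.132 low edge -58.0 high edge 51.0
-0.125 low edge -59.0 high edge 52.0
-0.118 low edge -58.0 high edge 52.0
-0.066 low edge -60.0 high edge 52.0
-0.06 low edge -59.0 high edge 52.0
-0.055 low edge -59.0 high edge 51.0
-0.004 low edge -59.0 high edge 52.0
0.002 low edge -59.0 high edge 51.0
0.13 low edge -59.0 high edge 51.0
x edges -0.13499999999999998 0.13500000000000026
```

```bash
python3 -m creep '[0,0,0.03,0,0.02,0,0,0.07,0,0.02,0,0,0.11,0,0.02,0,0,0.15,0,0.02,0.01,-0.035,0.15,0.02,0.02,0.02,-0.07,0.15,0.06,0.02,0.03,-0.105,0.15,0.1,0.02,0.045,-0.14,0.15,0.14,0.02,0.055,-0.175,0.15,0.157,0.02,0.067,-0.21,0.15,0.157,0.02]'
python3 -m creep '[0.01,-0.03,0,0,0.02,0.0175,-0.053,0,0,0.02,0.0175,-0.053,0,0,0.02,0.0175,-0.053,0,0,0.02,0.0175,-0.053,-0.03,0,0.02,0.0175,-0.053,-0.05,0,0.02,0.0175,-0.053,-0.057,0,0.02,0.0175,-0.053,-0.057,0,0.02,0.0175,-0.053,-0.057,0,0.02,0.0175,-0.053,-0.057,0,0.02]'
```

```text
clock: 45.9
eef_pos: [0.5571, -0.2259, 0.1542]
tool_rot: [0.638, 0.77, -0.0, -0.0]
ft_force: [0.2, -0.1, -1.0]
grip_width: 0.0261
grasp_force: 59.1
clock: 46.73
eef_pos: [0.5753, -0.277, 0.0994]
tool_rot: [0.638, 0.77, 0.0, 0.001]
ft_force: [0.3, -0.6, -0.3]
grip_width: 0.0261
grasp_force: 59.1
```

```bash
python3 -m creep '[-0.0005,-0.0005,-0.003,0,0.02,-0.0005,-0.0005,-0.006,0,0.02,-0.0005,-0.0005,-0.007,0,0.02,-0.0005,-0.0005,-0.0078,0,0.02,-0.0005,-0.0005,-0.0082,0,0.02,-0.0005,-0.0005,-0.0082,0,0.02]'
python3 -m creep '[0,0,-0.001,0,0.02,0,0,-0.001,0,0.02,0,0,-0.001,0,0.02]'
```

```text
clock: 47.23
eef_pos: [0.5748, -0.2779, 0.0913]
tool_rot: [0.638, 0.77, 0.001, 0.001]
ft_force: [-0.5, 0.7, 5.7]
grip_width: 0.0263
grasp_force: 59.6
clock: 47.48
eef_pos: [0.5749, -0.2779, 0.0912]
tool_rot: [0.639, 0.77, 0.001, 0.002]
ft_force: [-0.9, 2.0, 9.1]
grip_width: 0.0262
grasp_force: 60.1
```

```bash
python3 -m creep '[0,0,0,0,0.028,0,0,0,0,0.034,0,0,0,0,0.042,0,0,0,0,0.045,0,0,0,0,0.045,0,0,0.02,0,0.045,0,0,0.05,0,0.045,0,0,0.09,0,0.045,0,0.03,0.11,0,0.045,-0.02,0.07,0.11,0,0.045]'
python3 -m creep '[-0.02,0.04,0,0,0.045,-0.04,0.08,0,0,0.045,-0.06,0.12,0,0,0.045,-0.08,0.16,0,0,0.045,-0.1,0.2,0,0,0.045,-0.12,0.24,0,0,0.045,-0.14,0.28,0,0,0.045,-0.14,0.32,0,0,0.045,-0.14,0.36,0,0,0.045,-0.14,0.36,0,0,0.045]'
cat > ends.py <<'E'
from m import *
th=np.radians(10.7);l=np.array([np.cos(th),np.sin(th),0]);d=np.array([-np.sin(th),np.cos(th),0]);C=np.array([.4813,-.2895,0])
for n in("top","side"):
    c=bot.camera(n);im=c["pixels"].astype(np.float32);t=np.arange(-.08,.0801,.001)
    E=np.array(c["extrinsics"]);o=-E[:3,:3].T@E[:3,3]
    for i in range(4):
        z=.056+.016*i;A=C+l*(-.093+.062*i)
        P=np.array([[proj(c,A+l*w+d*ti+np.array([0,0,z+.013])) for w in(-.003,0,.003)] for ti in t],np.float32)
        q=cv2.remap(im,P[...,0],P[...,1],cv2.INTER_LINEAR).mean(1)
        R=cv2.GaussianBlur(q[:,:1],(1,9),0)[:,0];g=np.gradient(R);lo=t<-.045;hi=t>.045
        e=(t[lo][g[lo].argmax()]*1000,t[hi][g[hi].argmin()]*1000)
        # strip: mean over two t windows
        v=o-A-[0,0,z];v-=d*(v@d);e_=np.cross(d,v);e_/=np.linalg.norm(e_);e_*=np.sign(e_@l);vw=np.degrees(np.arctan2(v@l,v[2]))
        s=np.arange(-.022,.0221,.0005);out=[]
        for (a,b) in((-.045,-.01),(.01,.045)):
            P=np.array([[proj(c,A+[0,0,z]+e_*si+d*ti) for si in s] for ti in np.arange(a,b,.001)],np.float32)
            m=cv2.remap(im,P[...,0],P[...,1],cv2.INTER_LINEAR).mean(0);r=m[:,2]/m[:,0]
            k=(np.abs(s)<.011);w=np.clip(np.percentile(r[k],70)-.02-r,0,None)*k
            out.append((w@s/w.sum()*1000).round(1))
        print(n,i,"ends",np.round(e),"mid",np.mean(e),"strip s",out,"expected",round(-14*np.sin(np.radians(vw)),1))
E
python3 ends.py
```

```text
clock: 48.32
eef_pos: [0.5607, -0.2132, 0.2041]
tool_rot: [0.64, 0.769, 0.002, 0.007]
ft_force: [2.0, 1.1, 0.9]
grip_width: 0.0454
grasp_force: 0.0
clock: 49.15
eef_pos: [0.4144, 0.1536, 0.1989]
tool_rot: [0.637, 0.771, 0.001, -0.0]
ft_force: [0.1, 0.4, 0.0]
grip_width: 0.045
grasp_force: 0.0
top 0 ends [-71.  49.] mid -10.999999999999943 strip s [np.float64(-1.1), np.float64(-0.8)] expected -1.2
top 1 ends [-53.  67.] mid 7.000000000000075 strip s [np.float64(0.6), np.float64(0.7)] expected -0.6
top 2 ends [-53.  68.] mid 7.500000000000075 strip s [np.float64(1.2), np.float64(1.3)] expected 0.0
top 3 ends [-62.  59.] mid -1.4999999999999325 strip s [np.float64(1.6), np.float64(1.6)] expected 0.7
side 0 ends [-74.  51.] mid -11.499999999999943 strip s [np.float64(-1.7), np.float64(-2.2)] expected -2.2
side 1 ends [-61.  53.] mid -3.999999999999936 strip s [np.float64(-7.6), np.float64(-7.6)] expected -0.7
side 2 ends [-70.  67.] mid -1.499999999999929 strip s [np.float64(3.3), np.float64(3.5)] expected 0.9
side 3 ends [-64.  61.] mid -1.4999999999999325 strip s [np.float64(5.4), np.float64(7.3)] expected 2.5
```

```bash
python3 - <<'E'
from h import *
a=snap('side')['pixels'];b=snap('top')['pixels']
a=cv2.resize(a[105:190,270:390,::-1],None,fx=3.6,fy=3.6,interpolation=2);b=cv2.resize(b[170:275,310:375,::-1],None,fx=5.6,fy=5.6,interpolation=2)
a=cv2.copyMakeBorder(a,0,b.shape[0]-a.shape[0],0,0,0);cv2.imwrite('pics/s6.png',np.hstack([a,b]))
E
```

```text
(no output)
```

View pics/s6.png

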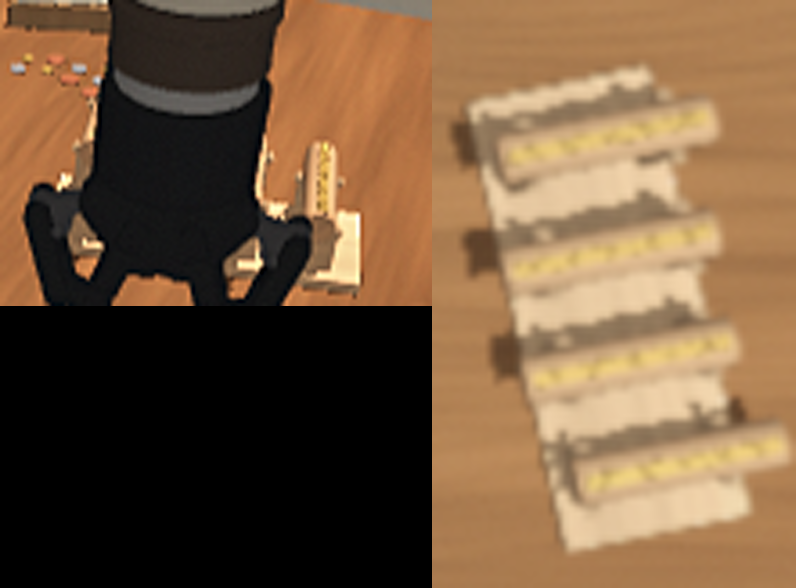

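```bash
python3 -m creep '[-0.002,-0.04,0,0,0.045,-0.004,-0.08,0,0,0.045,-0.006,-0.12,0,0,0.045,-0.008,-0.16,0,0,0.045,-0.01,-0.2,0,0,0.045,-0.012,-0.24,0,0,0.045,-0.015,-0.28,0,0,0.045,-0.018,-0.32,0,0,0.045,-0.02,-0.36,0,0,0.045,-0.022,-0.4,0,0,0.045]'
python3 -m creep '[-0.001,-0.04,0,0,0.045,-0.002,-0.057,0,0,0.045,-0.002,-0.057,-0.04,0,0.045,-0.002,-0.057,-0.08,0,0.045,-0.002,-0.057,-0.1,0,0.045,-0.002,-0.057,-0.1,0,0.045,-0.002,-0.057,-0.1,0,0.045,-0.002,-0.057,-0.1,0,0.045]'
```

```text
clock: 50.18
eef_pos: [0.3913, -0.2538, 0.1987]
tool_rot: [0.64, 0.769, -0.0, -0.0]
ft_force: [1.0, -0.0, -0.6]
grip_width: 0.045
grasp_force: 0.0
clock: 50.85
eef_pos: [0.3916, -0.3088, 0.1001]
tool_rot: [0.639, 0.769, -0.0, 0.001]
ft_force: [0.2, -0.2, -0.1]
grip_width: 0.045
grasp_force: 0.0
```

```bash
python3 -m creep '[0,0,-0.03,0,0.045,0,0,-0.045,0,0.045,0,0,-0.0525,0,0.045,0,0,-0.0545,0,0.045,0,0,-0.0545,0,0.045,0,0,-0.0545,0,0.045,0,0,-0.0545,0,0.045]'
```

```text
clock: 51.43
eef_pos: [0.3924, -0.3082, 0.0456]
tool_rot: [0.638, 0.77, 0.0, 0.001]
ft_force: [0.3, 0.2, 0.2]
grip_width: 0.0449
grasp_force: 0.0
```

```bash
python3 -m creep '[-0.001,0,0,0,0.035,-0.001,0,0,0,0.032,-0.001,0,0,0,0.031,-0.001,0,0,0,0.031]'
python3 -m creep '[0,0,0,0,0.029,0,0,0,0,0.02,0,0,0,0,0.02,0,0,0,0,0.02,0,0,0,0,0.02]'
```

```text
clock: 51.77
eef_pos: [0.3904, -0.3075, 0.0443]
tool_rot: [0.638, 0.77, 0.0, 0.0]
ft_force: [0.7, -0.1, 0.7]
grip_width: 0.0312
grasp_force: 0.0
clock: 52.18
eef_pos: [0.3913, -0.3074, 0.0446]
tool_rot: [0.638, 0.77, 0.001, 0.001]
ft_force: [2.4, 3.5, 4.5]
grip_width: 0.0259
grasp_force: 58.9
```

```bash
python3 -m creep '[0,0,0.002,0,0.02,0,0,0.003,0,0.02,-0.0005,0.003,0.003,0,0.02,-0.001,0.006,0.003,0,0.02,-0.0015,0.009,0.003,0,0.02,-0.002,0.011,0.003,0,0.02,-0.002,0.011,0.003,0,0.02,-0.002,0.011,0.003,0,0.02]'
python3 -m creep '[0,0,-0.001,0,0.02,0,0,-0.002,0,0.02,0,0,-0.003,0,0.02,0,0,-0.003,0,0.02,0,0,-0.003,0,0.02]'
```

```text
clock: 52.85
eef_pos: [0.3881, -0.2962, 0.047]
tool_rot: [0.638, 0.77, -0.0, -0.0]
ft_force: [-0.1, 0.0, -0.1]
grip_width: 0.0265
grasp_force: 59.0
clock: 53.27
eef_pos: [0.3893, -0.2967, 0.0447]
tool_rot: [0.638, 0.77, 0.001, 0.001]
ft_force: [1.7, 1.2, 3.6]
grip_width: 0.0259
grasp_force: 59.4
```

```bash
python3 -m creep '[0,0,0,0,0.028,0,0,0,0,0.034,0,0,0,0,0.042,0,0,0,0,0.045,0,0,0,0,0.045,0,0,0.03,0,0.045,0,0,0.07,0,0.045,0.03,0.002,0.08,0,0.045,0.062,0.004,0.08,0,0.045,0.062,0.004,0.08,0,0.045]'
python3 -m creep '[0,0,0,0,0.045,0,0,-0.03,0,0.045,0,0,-0.05,0,0.045,0,0,-0.06,0,0.045,0,0,-0.064,0,0.045,0,0,-0.064,0,0.045,0,0,-0.064,0,0.045]'
```

```text
clock: 54.1
eef_pos: [0.4561, -0.2934, 0.1258]
tool_rot: [0.637, 0.771, 0.001, 0.004]
ft_force: [0.0, -0.3, 0.5]
grip_width: 0.0449
grasp_force: 0.0
clock: 54.68
eef_pos: [0.4502, -0.2927, 0.0606]
tool_rot: [0.639, 0.77, -0.0, 0.0]
ft_force: [0.4, -0.3, 0.3]
grip_width: 0.0455
grasp_force: 0.0
```

```bash
python3 -m creep '[0.0012,0,0,0,0.035,0.0012,0,0,0,0.032,0.0012,0,0,0,0.031,0.0012,0,0,0,0.031,0.0012,0,0,0,0.031]'
```

```text
clock: 55.1
eef_pos: [0.4517, -0.2925, 0.0605]
tool_rot: [0.638, 0.77, 0.0, 0.0]
ft_force: [0.2, -0.3, 0.2]
grip_width: 0.0312
grasp_force: 0.0
```

Grip, lift 3 mm, slide −7 mm along the bar, lower.

```bash
python3 -m creep '[0,0,0,0,0.029,0,0,0,0,0.02,0,0,0,0,0.02,0,0,0,0,0.02,0,0,0,0,0.02]'
python3 -m creep '[0,0,0.002,0,0.02,0,0,0.003,0,0.02,0.0005,-0.003,0.003,0,0.02,0.001,-0.006,0.003,0,0.02,0.0013,-0.007,0.003,0,0.02,0.0013,-0.007,0.003,0,0.02,0.0013,-0.007,0.003,0,0.02]'
python3 -m creep '[0,0,-0.001,0,0.02,0,0,-0.002,0,0.02,0,0,-0.003,0,0.02,0,0,-0.003,0,0.02,0,0,-0.003,0,0.02]'
```

```text
clock: 55.52
eef_pos: [0.4517, -0.2925, 0.0605]
tool_rot: [0.638, 0.77, 0.0, 0.0]
ft_force: [-1.5, 1.2, 4.8]
grip_width: 0.0259
grasp_force: 59.0
clock: 56.1
eef_pos: [0.4527, -0.2995, 0.0629]
tool_rot: [0.639, 0.77, -0.0, -0.0]
ft_force: [0.4, -0.0, -0.3]
grip_width: 0.0262
grasp_force: 58.9
clock: 56.52
eef_pos: [0.453, -0.2994, 0.0606]
tool_rot: [0.638, 0.77, 0.0, 0.0]
ft_force: [-0.7, 1.4, 3.8]
grip_width: 0.0263
grasp_force: 59.3
```

Release and go to notch 2 (release pose .5126, −.2814, .0755).

```bash
python3 -m creep '[0,0,0,0,0.028,0,0,0,0,0.034,0,0,0,0,0.042,0,0,0,0,0.045,0,0,0,0,0.045,0,0,0.03,0,0.045,0,0,0.07,0,0.045,0.03,0.009,0.08,0,0.045,0.06,0.018,0.08,0,0.045,0.06,0.018,0.08,0,0.045]'
python3 -m creep '[0,0,0,0,0.045,0,0,-0.02,0,0.045,0,0,-0.04,0,0.045,0,0,-0.055,0,0.045,0,0,-0.065,0,0.045,0,0,-0.065,0,0.045,0,0,-0.065,0,0.045]'
```

```text
clock: 57.35
eef_pos: [0.5184, -0.2808, 0.1418]
tool_rot: [0.637, 0.771, 0.002, 0.003]
ft_force: [0.3, 0.1, 0.5]
grip_width: 0.0453
grasp_force: 0.0
clock: 57.93
eef_pos: [0.5118, -0.2814, 0.0745]
tool_rot: [0.639, 0.77, -0.0, -0.001]
ft_force: [0.4, -0.4, 0.5]
grip_width: 0.0446
grasp_force: 0.0
```

```bash
python3 -m creep '[0.0005,0,0.0007,0,0.035,0.0005,0,0.0007,0,0.032,0.0005,0,0.0007,0,0.031,0.0005,0,0.0007,0,0.031,0.0005,0,0.0007,0,0.031]'
```

```text
clock: 58.35
eef_pos: [0.5136, -0.2816, 0.0764]
tool_rot: [0.638, 0.77, 0.0, 0.001]
ft_force: [1.1, 0.5, -0.1]
grip_width: 0.0308
grasp_force: 0.0
```

```bash
python3 -m creep '[-0.0009,0,-0.0005,0,0.031,-0.0009,0,-0.0005,0,0.031,-0.0009,0,-0.0005,0,0.031]'
python3 -m creep '[0,0,0,0,0.029,0,0,0,0,0.02,0,0,0,0,0.02,0,0,0,0,0.02,0,0,0,0,0.02]'
python3 -m creep '[0,0,0.002,0,0.02,0,0,0.003,0,0.02,0.0005,-0.003,0.003,0,0.02,0.001,-0.006,0.003,0,0.02,0.0013,-0.0075,0.003,0,0.02,0.0013,-0.0075,0.003,0,0.02,0.0013,-0.0075,0.003,0,0.02]'
python3 -m creep '[0,0,-0.001,0,0.02,0,0,-0.002,0,0.02,0,0,-0.003,0,0.02,0,0,-0.003,0,0.02,0,0,-0.003,0,0.02]'
```

```text
clock: 58.6
eef_pos: [0.5123, -0.2814, 0.0753]
tool_rot: [0.638, 0.77, -0.0, -0.0]
ft_force: [0.4, -0.0, 0.1]
grip_width: 0.0309
grasp_force: 0.0
clock: 59.02
eef_pos: [0.5126, -0.2814, 0.0756]
tool_rot: [0.638, 0.77, 0.0, 0.0]
ft_force: [-0.1, 0.8, 2.2]
grip_width: 0.026
grasp_force: 58.9
clock: 59.6
eef_pos: [0.5136, -0.2891, 0.0781]
tool_rot: [0.639, 0.77, -0.0, -0.0]
ft_force: [-0.4, 0.3, 0.4]
grip_width: 0.0263
grasp_force: 58.9
clock: 60.02
eef_pos: [0.514, -0.2889, 0.0756]
tool_rot: [0.638, 0.77, 0.0, 0.0]
ft_force: [0.5, -0.2, 1.6]
grip_width: 0.0261
grasp_force: 59.2
```

```bash
python3 -m creep '[0,0,-0.0007,0,0.02,0,0,-0.0007,0,0.028,0,0,-0.0007,0,0.034,0,0,0,0,0.042,0,0,0,0,0.045,0,0,0,0,0.045,0,0,0.03,0,0.045,0,0,0.07,0,0.045,0,0,0.1,0,0.045,0,0.04,0.11,0,0.045]'
python3 -m creep '[0,0.04,0,0,0.045,0,0.08,0,0,0.045,0,0.12,0,0,0.045,0,0.16,0,0,0.045,0,0.2,0,0,0.045,0,0.24,0,0,0.045,0,0.28,0,0,0.045,0,0.32,0,0,0.045,0,0.36,0,0,0.045,0,0.4,0,0,0.045]'
python3 -m creep '[0,0.04,0,0,0.045,-0.01,0.08,0,0,0.045,-0.02,0.12,0,0,0.045,-0.02,0.16,0,0,0.045,-0.024,0.2,-0.04,0,0.045,-0.024,0.2,-0.07,0,0.045,-0.024,0.2,-0.07,0,0.045]'
python3 ends.py
python3 - <<'E'
from h import *
a=snap('side')['pixels'];b=snap('top')['pixels']
a=cv2.resize(a[105:190,270:390,::-1],None,fx=3.6,fy=3.6,interpolation=2);b=cv2.resize(b[170:275,310:375,::-1],None,fx=5.6,fy=5.6,interpolation=2)
a=cv2.copyMakeBorder(a,0,b.shape[0]-a.shape[0],0,0,0);cv2.imwrite('pics/s7.png',np.hstack([a,b]))
E
```

```text
clock: 60.85
eef_pos: [0.5165, -0.2553, 0.1906]
tool_rot: [0.641, 0.767, 0.0, 0.006]
ft_force: [1.4, 0.2, 1.1]
grip_width: 0.0451
grasp_force: 0.0
clock: 61.68
eef_pos: [0.5133, 0.1529, 0.1853]
tool_rot: [0.638, 0.77, 0.0, 0.0]
ft_force: [0.8, -0.2, -0.2]
grip_width: 0.0452
grasp_force: 0.0
clock: 62.27
eef_pos: [0.4848, 0.3515, 0.1073]
tool_rot: [0.637, 0.771, -0.006, -0.002]
ft_force: [-1.2, -1.6, -0.9]
grip_width: 0.0449
grasp_force: 0.0
top 0 ends [-60.  60.] mid 6.750155989720952e-14 strip s [np.float64(-0.8), np.float64(-0.7)] expected -1.2
top 1 ends [-60.  60.] mid 6.750155989720952e-14 strip s [np.float64(0.6), np.float64(0.7)] expected -0.6
top 2 ends [-60.  59.] mid -0.4999999999999325 strip s [np.float64(1.2), np.float64(1.4)] expected 0.0
top 3 ends [-62.  59.] mid -1.4999999999999325 strip s [np.float64(1.6), np.float64(1.6)] expected 0.7
side 0 ends [-62.  62.] mid 7.105427357601002e-14 strip s [np.float64(-1.4), np.float64(-1.3)] expected -2.2
side 1 ends [-63.  64.] mid 0.500000000000071 strip s [np.float64(0.4), np.float64(0.5)] expected -0.7
side 2 ends [-64.  62.] mid -0.999999999999929 strip s [np.float64(1.4), np.float64(1.7)] expected 0.9
side 3 ends [-65.  60.] mid -2.4999999999999325 strip s [np.float64(2.5), np.float64(2.5)] expected 2.5
```

View pics/s7.png

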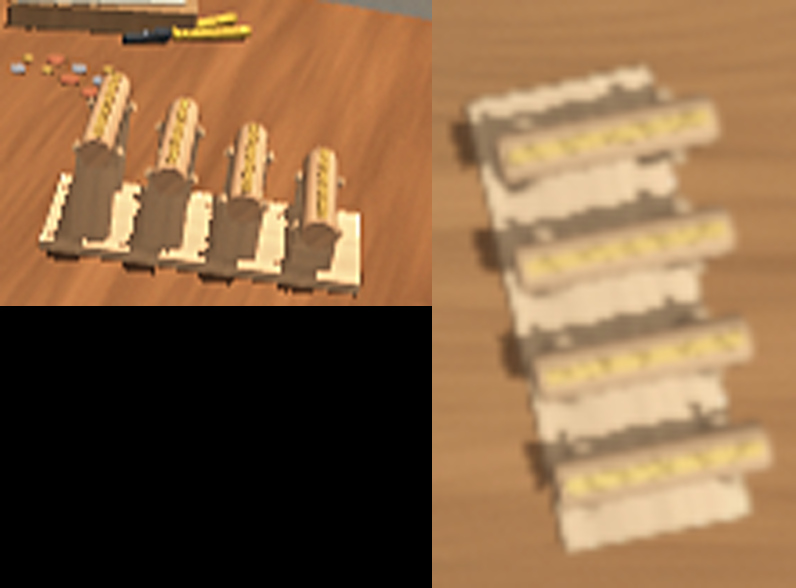

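```bash
python3 -c "
from workcell import bot
print(bot.job_done())"
```

```text
the job is handed in; nothing more can be done
None
```

All four bars were rolled strip-up on the mat and now lie seated in their own notches, centred to within about 2 mm (one bar had slid along its notch and was put back), with strips within about 5° of straight up by the cameras; the offcuts, screwdriver and phone were not touched, and the job is handed in at about 62 s.

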